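# Lay the egg breakfast tray

## Robot

A 6-joint arm with a two-finger parallel gripper is mounted at the origin on the work surface. World frame = base frame: x ahead of the robot, y to its left, z up, the work surface at z = 0. Lengths are in mm, angles in rad, forces in N, time in s.
With the tool pointing down it reaches from about 300 to 750 mm from the base axis. Payload 8.5 kg.
Tool frame: the origin (TCP) lies midway between the tips of the shut fingers; the grasp point (between the pads) lies 19 mm behind it; z points along the fingers, y is the direction in which the jaws open and shut (so a half turn about z gives the same grasp; the last joint's range is limited). The gripper opens to 85 mm and grips with 20 to 120 N. Pads are 22 mm wide; open, the fingers measure 114 mm over their backs; the gripper's body (76 mm by 85 mm) begins 54 mm behind the grasp point. The pads swing forward as they close: fully open they stand 13 mm farther back than shut.
Start: joints at [-1.34, 0.381, 1.297, -0, 1.464, -0.215], TCP at [237.141, -496.23, 231.322] pointing down, gripper open.
Joint ranges: [-3.11, 3.11], [-0.89, 2.33], [0.22, 2.48], [-1.42, 4.56], [0.17, 2.85], [-2.88, 2.88]. Speed limits (rad/s): [2.39, 2.39, 3.14, 3.14, 3.14, 3.14].

## Interface

Orientations are given as a unit quaternion [w, x, y, z].
In Python, from station import state, capture, calibration, close_job gives the robot as it stands.
- The arm moves only by the tool carry_out, never from a script. Its argument "steps" is a list of rows, each an object with "delta_pos": the shift along the world's x, y, z in mm, a list of three; "rotation": the turn, a rotation vector about the world's x, y, z in degrees, a list of three. A call has exactly 5 rows; each row is the pose to reach, as a shift and turn from the pose commanded when the call began; what a row does not reach only later rows make up. A row lasts 1/10 s, in which the tool goes at most 50 mm and 8.59 degrees, less where a joint would pass 70% of its speed; a pose out of reach is approached as far as the arm can. A call with a gripper value outside its range is refused whole. "fingers" is the closure in counts, from 0 (fully open) to 255 (shut), set as the call begins (left out, the last holds). The fingers move at their own pace and stop on an object; "force" is the grip in N (left out, the last holds). Time passes only in rows, so rows that repeat a pose let the fingers close, or fill a call up. It gives the time, the measured TCP pose, the force and the opening at its end, in the units of the state.
- state(): the state, without advancing time (a new reading comes with each control period).
- capture(name): name is "scene" or "top" or "wrist"; returns (picture, depth): 400x640x3 uint8, red, green, blue; 400x640 float32, mm along the optical axis (not along the pixel's ray), 0 where there is no reading.
- calibration(name): a dict with "vertical_fov" (degrees; the focal length in pixels is half the picture's height over the tangent of half this angle, whatever the lens; pixels are square), "cx", "cy" (the principal point, pixels), "world_from_camera" (4x4, takes a point from camera to world coordinates); the wrist camera has in their place "tool_from_camera" (4x4, takes a point from camera to tool coordinates, whose origin is the TCP and whose axes are the flange's). Camera axes: x right, y down, z forward; pixel columns grow to the right and rows downward; lengths in mm; the calibration is good to about 2 mm. A picture is of the moment at which its call begins: read the wrist's pose just before it. calibration takes no time and is no camera call.
- close_job(): hands the job in, once; it reports no verdict.
The state is a dict: "clock": time; "joint_positions": joint angles; "joint_vel": joint speeds; "joint_torque": joint torques, N m; "ee_pos": TCP position; "eef_rot": TCP orientation; "wrist_force": force on the tool from outside, world axes, zero at the start; "torque": the same for the moment, N m; "finger_gap": opening from 0.0 (shut) to 1.0 (fully open).
Only numpy, scipy, OpenCV 4.12 (cv2) and the standard library are available. Lean on these libraries where they do the work, as an engineer would, in place of code of your own. Each camera call takes 0.05 s, during which the arm holds its last target.

## Task

Lay the breakfast tray for one boiled egg: stand the footed egg cup in the round dish first and only then set the egg into it, upright as it stands now. Stand the short cork-lidded salt jar in the square dish and lay the short egg spoon flat along the long dish. Leave the long spoon, the tall jar and the espresso cup with the handle where they are.

Things in the scene. Friction and masses are not known exactly. Their poses are not given: they have to be found in the camera images.
- egg_cup: White ceramic egg cup on a foot, no handle, loose, about 90 g, 60 mm high. Foot 42 mm diameter, thin stem, bowl 43 to 44 mm outer diameter from 38 mm up to the rim at 60 mm; the open mouth is 35 mm wide inside. Origin: centre of its underside; z up. Starts standing on the table.
- egg: Brown hard-boiled egg, loose, about 60 g, 57 mm high, 44 mm at its widest, blunt end down. Origin: its centre at the widest part, 25 mm above the lowest point; z to the pointed end. Starts upright in a fixed dark wooden ring (44 mm outer diameter, 14 mm high), centre 32 mm above the table. Seated in the egg cup, its centre is 75 mm above the cup's underside.
- salt_jar: SHORT round glass jar with white salt and a cork lid, closed, loose, about 160 g; body 50 mm diameter up to 42 mm, then the 42 mm wide cork from 46 mm to the top at 62 mm. Origin: centre of its underside; z up. Starts standing on the table.
- egg_spoon: SHORT steel egg spoon, loose, about 30 g, 125 mm long, lying bowl up. Origin: middle of its length, at underside level; x runs from the handle's end (-62 mm) to the bowl's tip (+62 mm), z up. Handle 10 mm wide, arched: level for 20 mm either side of the origin, underside 8 mm and top 13 mm above the origin. Bowl 30 mm wide, 8 mm high.
- round_dish: Round white ceramic dish, 76 mm outside, 68 mm inside, rim 10 mm high, inner floor 4 mm above its origin (centre of its underside, 8 mm above the table). Fixed on a fixed wooden tray, 240 by 330 mm, edges 14 mm high, with three dishes in a row 100 mm apart along its long direction, in any order; x of each dish is the tray's short direction.
- square_dish: Square white ceramic dish fixed on the same tray, 84 mm outside, 76 mm inside, rim 10 mm high, inner floor 4 mm above its origin. Origin: centre of its underside, 8 mm above the table; x and y along its sides.
- long_dish: Long white ceramic dish fixed on the same tray, 173 mm (x) by 78 mm (y) outside, 165 by 70 mm inside, rim 10 mm high, inner floor 4 mm above its origin. Origin: centre of its underside, 8 mm above the table; x along its length.
- long_spoon: Look-alike to leave: LONG steel spoon of the same shape, 190 mm long, lying on the table, loose. Origin: middle of its length; x towards the bowl.
- tall_jar: Look-alike to leave: TALL cork-lidded glass jar, 62 mm diameter, 105 mm high, loose. Origin: centre of its underside.
- espresso_cup: Look-alike to leave: white ceramic espresso cup WITH a handle, no foot, 58 mm diameter, 52 mm high, handle 10 mm thick on its +y side reaching 65 mm from its axis, loose. Origin: centre of its underside.

How it is judged (in metres and radians):
On the way, in this order (a step that is already met when the one before it is completed fails the run):
1. the egg cup stands upright in the round dish, let go, with the egg not yet in it (horizontal distance between egg_cup and round_dish below 0.016 m and z of egg_cup in the frame of round_dish below 0.009 m and angle between egg_cup's own z axis and vertical below 0.15 rad and contact force between the fingers and egg_cup below 0.05 N and distance between egg and egg_cup above 0.1 m), for 0.2 s.
2. the egg sits upright in the egg cup, the cup still in the round dish (horizontal distance between egg_cup and round_dish below 0.016 m and z of egg_cup in the frame of round_dish below 0.009 m and angle between egg_cup's own z axis and vertical below 0.15 rad and horizontal distance between egg and egg_cup below 0.01 m and z of egg in the frame of egg_cup between 0.065 and 0.08 m and angle between egg's own z axis and vertical below 0.5 rad and contact force between the fingers and egg below 0.05 N), for 0.2 s.
At the end, for the whole second after the job is handed in: Cup upright on the round dish's floor (16 mm), egg upright in the cup (10 mm of its axis, 0.5 rad), salt jar upright on the square dish's floor, egg spoon flat along the long dish (0.5 rad); all released and at rest; long spoon, tall jar and espresso cup within 30 mm of their start (horizontal distance between egg_cup and round_dish below 0.016 m and z of egg_cup in the frame of round_dish below 0.009 m and angle between each of egg_cup, salt_jar, egg_spoon's own z axis and vertical below 0.15 rad and horizontal distance between egg and egg_cup below 0.01 m and z of egg in the frame of egg_cup between 0.065 and 0.08 m and angle between egg's own z axis and vertical below 0.5 rad and x of salt_jar in the frame of square_dish between -0.017 and 0.017 m and y of salt_jar in the frame of square_dish between -0.017 and 0.017 m and z of salt_jar in the frame of square_dish below 0.009 m and x of egg_spoon in the frame of long_dish between -0.03 and 0.03 m and y of egg_spoon in the frame of long_dish between -0.028 and 0.028 m and z of egg_spoon in the frame of long_dish below 0.009 m and angle between the x axis of egg_spoon and the x axis of long_dish, either way round below 0.5 rad and linear speed of each of egg_cup, egg, salt_jar, egg_spoon below 0.02 m/s and distance of each of long_spoon, tall_jar, espresso_cup from where it was at the start of the episode below 0.03 m); the robot touches nothing.
It fails at once if a look-alike (long spoon, tall jar, espresso cup) is moved by more than 30 mm or tipped over (distance of any of long_spoon, tall_jar, espresso_cup from where it was at the start of the episode above 0.03 m or angle between any of tall_jar, espresso_cup's own z axis and vertical above 0.5 rad).
It fails at once if the egg cup or salt jar is dropped or knocked over (angle between any of egg_cup, salt_jar's own z axis and vertical above 0.9 rad).
It also fails if it takes over 102 s, if anything falls off the work surface, if the arm or the gripper's body presses on something with over 40 N, if the wrist force passes 120 N, or if a joint passes its speed limit or range.

## Working session

There is one attempt and no reset: what is moved stays moved. The work goes in short steps, Python scripts to look and compute and a tool call to move; the robot and the scene stay as the last step left them, time stands still between calls to the robot, and variables do not carry over. Pictures are saved under pics/ and viewed, and the job is handed in when it is done.

Besides the shell and the picture viewer there is one more tool, called after "Emit:" as a command line: name --argument value ..., lists and objects as JSON in quotes. carry_out: Moves the arm, as the interface text tells. Its arguments: {"type":"object","properties":{"steps":{"type":"array","items":{"type":"object","properties":{"delta_pos":{"type":"array","items":{"type":"number"}},"rotation":{"type":"array","items":{"type":"number"}}}}},"fingers":{"type":"number"},"force":{"type":"number"}},"required":["steps"]}

```bash
mkdir -p pics; ls; cat > h.py <<'E'
import numpy as np, cv2
from station import state, capture, calibration, close_job
def cal(n):
    c=calibration(n); f=200/np.tan(np.radians(c["vertical_fov"])/2); return f,c["cx"],c["cy"],c
def quatR(q):
    from scipy.spatial.transform import Rotation as R
    return R.from_quat([q[1],q[2],q[3],q[0]]).as_matrix()
def wT(n,st=None):
    c=calibration(n)
    if n!="wrist": return np.array(c["world_from_camera"])
    T=np.eye(4);T[:3,:3]=quatR(st["eef_rot"]);T[:3,3]=st["ee_pos"]
    return T@np.array(c["tool_from_camera"])
def ray(n,uv,z,st=None):
    f,cx,cy,_=cal(n);T=wT(n,st)
    uv=np.atleast_2d(uv).astype(float)
    d=np.c_[(uv[:,0]-cx)/f,(uv[:,1]-cy)/f,np.ones(len(uv))]@T[:3,:3].T
    o=T[:3,3]; s=(z-o[2])/d[:,2]
    return o+d*s[:,None]
def cloud(n,depth,st=None):
    f,cx,cy,_=cal(n);T=wT(n,st)
    v,u=np.mgrid[:400,:640]
    p=np.stack([(u-cx)/f*depth,(v-cy)/f*depth,depth],-1)
    return p@T[:3,:3].T+T[:3,3]
E
python3 - <<'E'
from h import *
s=state();print(s)
for n in("scene","top","wrist"):
    s=state();p,d=capture(n);cv2.imwrite(f"pics/{n}0.png",p[:,:,::-1]);np.savez(f"{n}0.npz",p=p,d=d)
    print(n,calibration(n), (d==0).mean())
E
```

```text
pics
{'clock': 0.0, 'joint_positions': array([-1.34030246e+00,  3.81188046e-01,  1.29826651e+00,  6.51305087e-05,
        1.46360349e+00, -2.15303978e-01]), 'joint_vel': array([-0.00090737, -0.00024398, -0.00062447, -0.00077309, -0.00023693,
        0.0005331 ]), 'joint_torque': array([-1.91903870e-03, -4.48467886e+01, -2.31282395e+01, -3.41555897e-04,
        4.75445166e-03, -2.84204054e-05]), 'ee_pos': array([ 237.09044115, -495.94857298,  230.71411389]), 'eef_rot': array([-7.32922619e-04,  9.75261232e-01,  2.21054274e-01,  2.68100986e-05]), 'wrist_force': array([0.67074672, 0.77751392, 0.28957913]), 'torque': array([ 0.01788451,  0.00459946, -0.02080243]), 'finger_gap': 1.0017479837978414}
scene {'vertical_fov': 46.88014908636425, 'cx': 314.1140587418138, 'cy': 198.4142625425728, 'world_from_camera': array([[ 6.80835526e-01,  4.99649390e-01, -5.35549693e-01,
         1.21310579e+03],
       [ 7.32296090e-01, -4.78667925e-01,  4.84375325e-01,
        -5.87208392e+02],
       [-1.43326245e-02, -7.21960875e-01, -6.91785423e-01,
         8.62791228e+02],
       [ 0.00000000e+00,  0.00
[... 300 characters left out ...]
88e-02,  6.20773682e-03,
        -3.30418484e+01],
       [-7.22234694e-03, -7.59948611e-02, -9.97082052e-01,
         1.28806659e+03],
       [ 0.00000000e+00,  0.00000000e+00,  0.00000000e+00,
         1.00000000e+00]])} 0.004203125
wrist {'vertical_fov': 62.291140116869876, 'cx': 319.25423108988457, 'cy': 197.30645255972578, 'tool_from_camera': array([[ 6.76471723e-04, -9.52546274e-01, -3.04393064e-01,
         7.90859194e+01],
       [ 9.99999608e-01,  4.70235337e-04,  7.50840167e-04,
         1.08099948e+00],
       [-5.72073629e-04, -3.04393453e-01,  9.52546219e-01,
        -1.42426759e+02],
       [ 0.00000000e+00,  0.00000000e+00,  0.00000000e+00,
         1.00000000e+00]])} 0.004125
```

View pics/scene0.png

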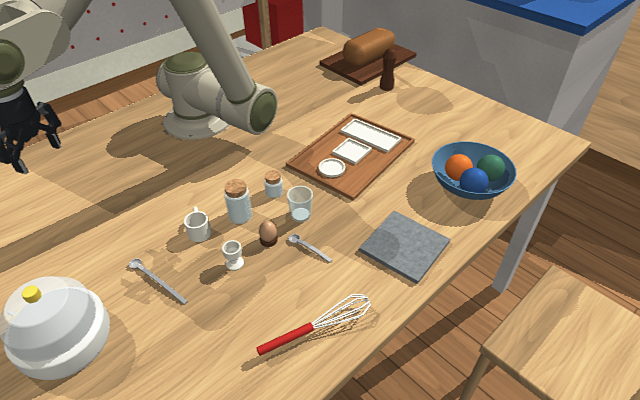

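View pics/top0.png

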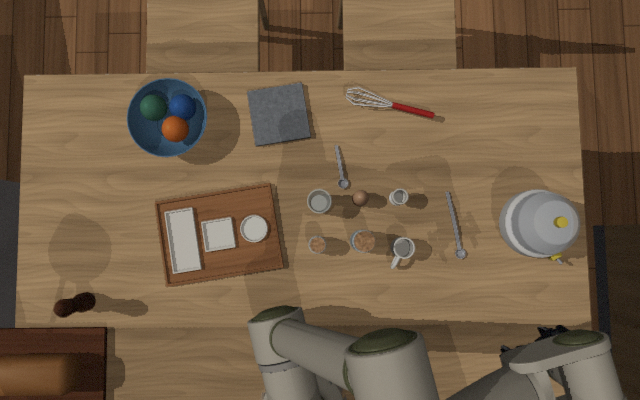

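View pics/wrist0.png

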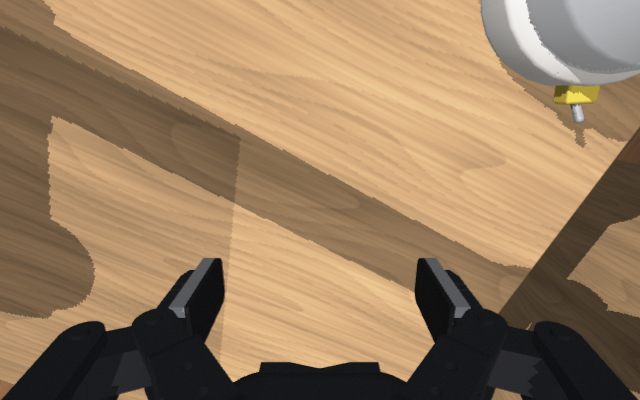

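The top view shows the egg at (360,198), the egg cup at (398,197), the salt jar at (317,243) and the egg spoon at (342,167). The dishes are round (254,229), square (218,234) and long (182,241). The look-alikes are the tall jar (363,241), espresso cup (402,247) and long spoon (456,226), with a loose glass at (319,201). I'll measure these next.

```bash
python3 - <<'E'
from h import *
for n,(x0,y0,x1,y1) in {"top":(290,130,480,280),"scene":(120,150,360,320)}.items():
    z=np.load(n+"0.npz");p=z["p"][y0:y1,x0:x1,::-1]
    cv2.imwrite(f"pics/{n}_crop.png",cv2.resize(p,None,fx=800/p.shape[1]*0.99,fy=800/p.shape[1]*0.99,interpolation=cv2.INTER_CUBIC)[:600])
for n in("top","scene"):
    z=np.load(n+"0.npz");c=cloud(n,z["d"]);p=z["p"]
    b=c[(c[...,0]>350)&(c[...,0]<700)&(c[...,1]<300)&(c[...,1]>-300)]
    print(n,np.percentile(b[:,2],[5,20,50]))
    h=c[...,2]
    m=((h>8)&(c[...,0]>300)&(c[...,0]<720)&(c[...,1]>-420)&(c[...,1]<340)).astype(np.uint8)
    k,l,st,ce=cv2.connectedComponentsWithStats(m)
    for i in range(1,k):
        if st[i,4]>15:
            q=c[l==i];t=q[:,2]>q[:,2].max()-6
            print(i,ce[i].round(1),st[i,4],"max z",q[:,2].max().round(1),"ctr",q.mean(0).round(1),"top ctr",q[t].mean(0).round(1),"bbox ctr",((q.min(0)+q.max(0))/2).round(1),"ext",np.ptp(q,axis=0).round(0))
E
```

```text
top [-4.1352061  -1.66757914  1.68267228]
395 [182.2 150.8] 64 max z 1288.1 ctr [705.5 315.3  76.9] top ctr [ 480.7  -33.  1288.1] bbox ctr [600.2 153.2 659.9] ext [ 239.  372. 1256.]
402 [339.2 164.5] 97 max z 17.3 ctr [ 672.3 -109.3   11.5] top ctr [ 666.  -109.8   13.7] bbox ctr [ 674.3 -109.    12.7] ext [86. 21.  9.]
500 [225.3 234.1] 5544 max z 1288.1 ctr [481.5 209.7  21. ] top ctr [ 480.7  -33.  1288.1] bbox ctr [484.1 153.5 648. ] ext [ 278.  373. 1280.]
521 [318.7 199.7] 263 max z 1288.1 ctr [570.2 -49.4  59.5] top ctr [ 480.7  -33.  1288.1] bbox ctr [539.3 -48.8 648.1] ext [ 117.   61. 1280.]
525 [398.9 196.5] 227 max z 68.8 ctr [ 577.1 -268.5   44.1] top ctr [ 574.  -255.7   64.3] bbox ctr [ 576.2 -267.1   38.5] ext [41. 42. 61.]
528 [359.9 197.7] 210 max z 1288.1 ctr [ 574.  -160.4   61.4] top ctr [ 480.7  -33.  1288.1] bbox ctr [ 538.7 -109.   648.6] ext [ 116.  152. 1279.]
569 [450.2 211. ] 23 max z 1288.1 ctr [ 532.5 -383.4  121.2] top ctr [ 480.7  -33.  1288.1] bbox ctr [ 517.4 -226.4  648.1] ext [  73.  387. 1280.]
648 [362.1 240.8] 475 max z 1288.1 ctr [ 459.3 -159
[... 1646 characters left out ...]
]
29 [197.4 224.8] 624 max z 57.3 ctr [ 441.4 -278.5   34.2] top ctr [ 443.  -280.8   52.7] bbox ctr [ 430.3 -276.4   32.8] ext [82. 63. 49.]
30 [267.9 233. ] 370 max z 65.7 ctr [ 587.3 -172.7   40. ] top ctr [ 580.4 -167.6   61.8] bbox ctr [ 582.8 -168.7   36.9] ext [37. 40. 58.]
36 [311.9 247.9] 135 max z 15.7 ctr [ 675.8 -111.9   11.3] top ctr [ 674.8 -112.    12. ] bbox ctr [ 674.8 -111.9   11.9] ext [90. 20.  8.]
37 [232.3 251.7] 388 max z 63.5 ctr [ 579.1 -270.3   44.3] top ctr [ 578.8 -270.5   59.9] bbox ctr [ 579.2 -269.7   35.8] ext [46. 44. 55.]
42 [173.8 291. ] 34 max z 12.6 ctr [ 554.8 -417.6   10.1] top ctr [ 554.8 -417.6   10.1] bbox ctr [ 552.1 -416.6   10.3] ext [53.  7.  4.]
```

View pics/top_crop.png

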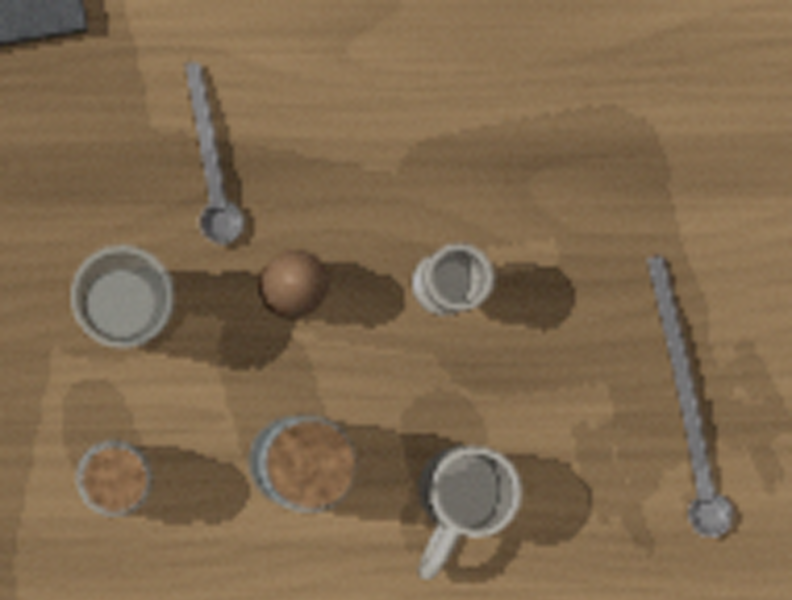

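Emit:
carry_out --steps '[{"delta_pos": [38, 25, 0], "rotation": [0, 0, 8]}, {"delta_pos": [76, 50, 0], "rotation": [0, 0, 16]}, {"delta_pos": [114, 76, 0], "rotation": [0, 0, 24]}, {"delta_pos": [152, 101, 0], "rotation": [0, 0, 32]}, {"delta_pos": [190, 127, 0], "rotation": [0, 0, 40]}]' --fingers 0 --force 30

```text
clock: 0.65
ee_pos: [428.4, -368.0, 231.2]
eef_rot: [-0.0, 0.839, 0.544, -0.0]
wrist_force: [0.4, 0.2, -0.7]
finger_gap: 1.0
```

Emit:
carry_out --steps '[{"delta_pos": [38, 25, 0], "rotation": [0, 0, 8]}, {"delta_pos": [76, 50, -10], "rotation": [0, 0, 16]}, {"delta_pos": [114, 76, -20], "rotation": [0, 0, 24.5]}, {"delta_pos": [150, 100, -30], "rotation": [0, 0, 24.5]}, {"delta_pos": [150, 100, -30], "rotation": [0, 0, 24.5]}]'

```text
clock: 1.15
ee_pos: [579.8, -265.4, 198.9]
eef_rot: [-0.002, 0.705, 0.709, 0.0]
wrist_force: [-0.8, -0.2, 0.9]
finger_gap: 0.997
```

Emit:
carry_out --steps '[{"delta_pos": [0, 0, 0], "rotation": [0, 0, 0]}, {"delta_pos": [0, 0, 0], "rotation": [0, 0, 0]}, {"delta_pos": [0, 0, 0], "rotation": [0, 0, 0]}, {"delta_pos": [0, 0, 0], "rotation": [0, 0, 0]}, {"delta_pos": [0, 0, 0], "rotation": [0, 0, 0]}]'

```text
clock: 1.65
ee_pos: [576.7, -269.8, 201.6]
eef_rot: [0.0, 0.707, 0.707, 0.0]
wrist_force: [-0.4, -0.7, -0.1]
finger_gap: 0.998
```

```bash
python3 - <<'E'
from h import *
s=state();p,d=capture("wrist");cv2.imwrite("pics/w1.png",p[:,:,::-1]);np.savez("w1.npz",p=p,d=d,pos=s["ee_pos"],q=s["eef_rot"])
print(s["clock"],s["ee_pos"],quatR(s["eef_rot"]).round(3),s["finger_gap"],s["wrist_force"])
E
```

```text
1.65 [ 576.73210979 -269.8207306   201.62901359] [[ 0.  1.  0.]
 [ 1. -0. -0.]
 [-0.  0. -1.]] 0.9982895857440929 [-0.43408678 -0.67234323 -0.09896229]
```

View pics/w1.png

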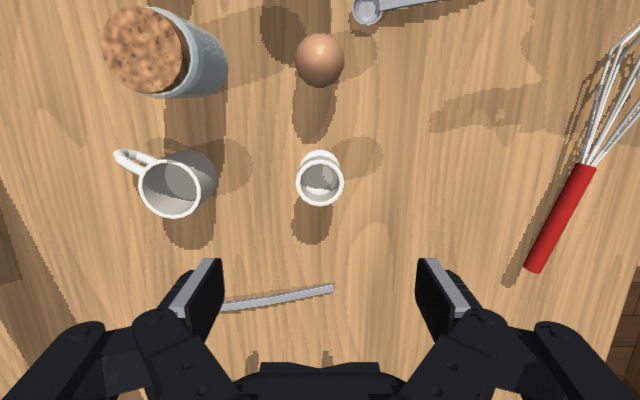

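The cup rim is centred near (320,182) and the egg near (320,60), both in line with the jaws. I'll turn these into positions.

```bash
python3 - <<'E'
from h import *
z=np.load("w1.npz");st={"ee_pos":z["pos"],"eef_rot":z["q"]}
p=z["p"];c=cloud("wrist",z["d"],st)
# cup rim points by height
for name,(u0,v0,u1,v1),lo in [("cup",(285,145,355,215),52),("egg",(285,25,355,95),18),("esp",(130,150,225,225),46)]:
    q=c[v0:v1,u0:u1].reshape(-1,3);q=q[(q[:,2]>lo)&(q[:,2]<75)]
    print(name,len(q),q.max(0).round(1),q.min(0).round(1),((q.max(0)+q.min(0))/2).round(1), cv2.minEnclosingCircle(q[:,:2].astype(np.float32)))
m=(c[...,2]>54)[145:215,285:355].astype(np.uint8)
pts=np.argwhere(m)[:,::-1]+[285,145]; e=cv2.fitEllipse(cv2.convexHull(pts.astype(np.float32)));print(e,ray("wrist",e[0],60,st))
hsv=cv2.cvtColor(p,cv2.COLOR_RGB2HSV)[25:95,285:355];eg=((c[25:95,285:355,2]>16)).astype(np.uint8)
pts=np.argwhere(eg)[:,::-1]+[285,25];e=cv2.minEnclosingCircle(pts.astype(np.float32));print("egg",e,ray("wrist",e[0],34,st))
print("top cup",ray("top",[399.9,196.7],60),"egg",ray("top",[360.8,198.4],34),"salt",ray("top",[317.8,244.7],62))
# dishes from top
z=np.load("top0.npz");hsv=cv2.cvtColor(z["p"],cv2.COLOR_RGB2HSV)
m=((hsv[...,1]<45)&(hsv[...,2]>110)).astype(np.uint8);m[:,:150]=0;m[:,285:]=0;m[:190]=0;m[290:]=0
k,l,s2,ce=cv2.connectedComponentsWithStats(m)
for i in range(1,k):
    if s2[i,4]>100:
        pts=np.argwhere(l==i)[:,::-1].astype(np.float32)
        W=ray("top",pts,18)[:,:2].astype(np.float32)
        print(s2[i],ce[i].round(1),"rect",cv2.minAreaRect(W),"circ",cv2.minEnclosingCircle(W))
E
```

```text
cup 798 [ 600.5 -248.4   61.9] [ 557.7 -291.8   52.1] [ 579.1 -270.1   57. ] ((578.6076049804688, -270.242431640625), 21.94599151611328)
egg 2117 [ 599.7 -145.8   64.7] [ 557.4 -188.    31.1] [ 578.5 -166.9   47.9] ((578.3675537109375, -167.2437744140625), 21.71157455444336)
esp 1166 [ 469.4 -249.8   54. ] [ 404.3 -306.7   46. ] [ 436.9 -278.3   50. ] ((435.44769287109375, -274.6471862792969), 35.0960693359375)
((321.99298095703125, 176.6757049560547), (66.9288330078125, 82.82821655273438), 152.04693603515625) [[ 580.80740167 -264.18677616   60.        ]]
egg ((325.9398193359375, 62.14329147338867), 39.55971145629883) [[ 584.17241034 -168.19172072   34.        ]]
top cup [[ 575.37030673 -268.15830577   60.        ]] egg [[ 574.15216254 -165.68064267   34.        ]] salt [[449.72976417 -45.38920634  62.        ]]
[ 165  208   36   66 1754] [182.3 240.3] rect ((466.5459289550781, 329.595458984375), (172.1988525390625, 78.62542724609375), 8.675052642822266) circ ((465.5649719238281, 330.44610595703125), 92.66349029541016)
[240 215  28  27 573] [253.4 228.1] rect ((497.09814453125, 131.91903686523438), (72.91983032226562, 72.2508544921875), 44.51311492919922) circ ((496.2142639160156, 132.1750030517578), 37.89766311645508)
[201 217  35  35 919] [217.9 234.2] rect ((481.758544921875, 230.7060546875), (83.94526672363281, 84.58773040771484), 8.819509506225586) circ ((482.47412109375, 231.10760498046875), 57.351226806640625)
```

Emit:
carry_out --steps '[{"delta_pos": [2, -0.5, -45], "rotation": [0, 0, 0]}, {"delta_pos": [2, -0.5, -90], "rotation": [0, 0, 0]}, {"delta_pos": [2, -0.5, -130], "rotation": [0, 0, 0]}, {"delta_pos": [2, -0.5, -160], "rotation": [0, 0, 0]}, {"delta_pos": [2, -0.5, -177], "rotation": [0, 0, 0]}]'

```text
clock: 2.2
ee_pos: [578.1, -269.3, 21.6]
eef_rot: [-0.002, 0.707, 0.707, -0.0]
wrist_force: [0.6, -0.0, 0.3]
finger_gap: 0.999
```

Emit:
carry_out --steps '[{"delta_pos": [0, 0, 0], "rotation": [0, 0, 0]}, {"delta_pos": [0, 0, 0], "rotation": [0, 0, 0]}, {"delta_pos": [0, 0, 0], "rotation": [0, 0, 0]}, {"delta_pos": [0, 0, 0], "rotation": [0, 0, 0]}, {"delta_pos": [0, 0, 0], "rotation": [0, 0, 0]}]' --fingers 110 --force 25

```text
clock: 2.7
ee_pos: [579.4, -269.9, 25.3]
eef_rot: [0.001, 0.707, 0.707, 0.0]
wrist_force: [-1.8, -0.9, -0.3]
finger_gap: 0.572
```

Emit:
carry_out --steps '[{"delta_pos": [0, 0, 0], "rotation": [0, 0, 0]}, {"delta_pos": [0, 0, 0], "rotation": [0, 0, 0]}, {"delta_pos": [0, 0, 0], "rotation": [0, 0, 0]}, {"delta_pos": [0, 0, 0], "rotation": [0, 0, 0]}, {"delta_pos": [0, 0, 0], "rotation": [0, 0, 0]}]' --fingers 150 --force 25

```text
clock: 3.2
ee_pos: [579.4, -270.0, 25.2]
eef_rot: [0.001, 0.707, 0.707, 0.0]
wrist_force: [-2.3, 0.8, 6.6]
finger_gap: 0.509
```

Emit:
carry_out --steps '[{"delta_pos": [0, 0, 5], "rotation": [0, 0, 0]}, {"delta_pos": [0, 0, 20], "rotation": [0, 0, 0]}, {"delta_pos": [0, 0, 50], "rotation": [0, 0, 0]}, {"delta_pos": [0, 0, 85], "rotation": [0, 0, 0]}, {"delta_pos": [0, 0, 120], "rotation": [0, 0, 0]}]'

```text
clock: 3.7
ee_pos: [579.0, -269.5, 145.5]
eef_rot: [-0.0, 0.707, 0.707, 0.0]
wrist_force: [0.4, 0.1, -0.8]
finger_gap: 0.51
```

Emit:
carry_out --steps '[{"delta_pos": [-10, 30, 5], "rotation": [0, 0, 0]}, {"delta_pos": [-20, 75, 10], "rotation": [0, 0, 0]}, {"delta_pos": [-35, 120, 15], "rotation": [0, 0, 0]}, {"delta_pos": [-50, 165, 20], "rotation": [0, 0, 0]}, {"delta_pos": [-60, 210, 20], "rotation": [0, 0, 0]}]'

```text
clock: 4.2
ee_pos: [518.2, -58.1, 165.1]
eef_rot: [0.0, 0.707, 0.707, 0.0]
wrist_force: [0.6, 0.6, -1.1]
finger_gap: 0.505
```

Emit:
carry_out --steps '[{"delta_pos": [-8, 40, 5], "rotation": [0, 0, 0]}, {"delta_pos": [-15, 75, 10], "rotation": [0, 0, 0]}, {"delta_pos": [-20, 90, 15], "rotation": [0, 0, 0]}, {"delta_pos": [-20, 90, 15], "rotation": [0, 0, 0]}, {"delta_pos": [-20, 90, 15], "rotation": [0, 0, 0]}]'

```text
clock: 4.7
ee_pos: [499.5, 29.6, 179.4]
eef_rot: [0.0, 0.707, 0.707, 0.0]
wrist_force: [0.1, 0.4, -1.6]
finger_gap: 0.505
```

```bash
python3 - <<'E'
from h import *
s=state();p,d=capture("wrist");cv2.imwrite("pics/w2.png",p[:,:,::-1]);np.savez("w2.npz",p=p,d=d,pos=s["ee_pos"],q=s["eef_rot"])
print(s["clock"],s["ee_pos"],s["joint_positions"])
c=cloud("wrist",d,s)
hsv=cv2.cvtColor(p,cv2.COLOR_RGB2HSV)
m=((hsv[...,1]<45)&(hsv[...,2]>110)&(c[...,2]<40)&(c[...,2]>5)).astype(np.uint8)
k,l,s2,ce=cv2.connectedComponentsWithStats(m)
for i in range(1,k):
    if s2[i,4]>800:
        pts=np.argwhere(l==i)[:,::-1].astype(np.float32)
        W=ray("wrist",pts,18,s)[:,:2].astype(np.float32)
        print(s2[i],ce[i].round(1),"rect",cv2.minAreaRect(W),"circ",cv2.minEnclosingCircle(W), np.percentile(c[l==i][:,2],[5,50,95]))
E
```

```text
4.7 [499.46932202  29.60479742 179.40312027] [-1.77650097e-01  3.41237465e-01  1.52059368e+00 -3.90626133e-04
  1.27921126e+00 -1.78322815e-01]
[ 272   14   88   94 6391] [315.5  61.1] rect ((497.7477111816406, 130.55081176757812), (74.22198486328125, 73.51844787597656), 0.0829315185546875) circ ((497.6232604980469, 130.45909118652344), 37.594825744628906) [10.7489171  12.17320258 18.16781799]
[ 570   60   70  175 9362] [608.3 153.6] rect ((772.041015625, 53.959720611572266), (67.12330627441406, 157.4765625), 9.265469551086426) circ ((772.0646362304688, 54.2191047668457), 85.07918548583984) [12.71368081 13.88781841 15.06631419]
```

View pics/w2.png

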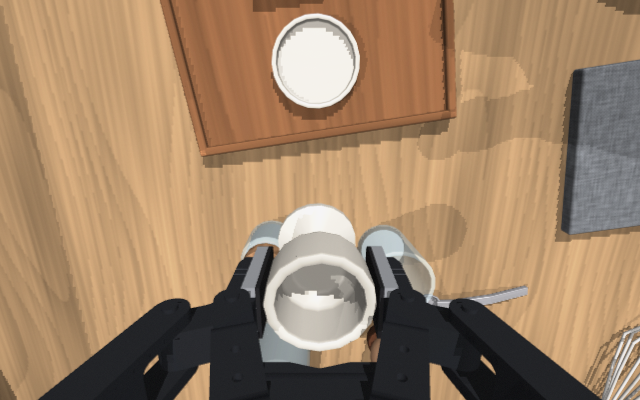

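The cup is upright between the fingers at (320,295), and the round dish is at (315,61), giving (497.6,130.5). I'll carry the cup over it and lower it.

Emit:
carry_out --steps '[{"delta_pos": [-1.5, 30, 0], "rotation": [0, 0, 0]}, {"delta_pos": [-1.5, 70, 0], "rotation": [0, 0, 0]}, {"delta_pos": [-1.5, 101, -20], "rotation": [0, 0, 0]}, {"delta_pos": [-1.5, 101, -60], "rotation": [0, 0, 0]}, {"delta_pos": [-1.5, 101, -90], "rotation": [0, 0, 0]}]'

```text
clock: 5.25
ee_pos: [497.7, 130.8, 87.4]
eef_rot: [-0.0, 0.707, 0.707, -0.0]
wrist_force: [1.0, 0.4, -0.9]
finger_gap: 0.51
```

Emit:
carry_out --steps '[{"delta_pos": [0, 0, -20], "rotation": [0, 0, 0]}, {"delta_pos": [0, 0, -36], "rotation": [0, 0, 0]}, {"delta_pos": [0, 0, -44], "rotation": [0, 0, 0]}, {"delta_pos": [0, 0, -48], "rotation": [0, 0, 0]}, {"delta_pos": [0, 0, -50], "rotation": [0, 0, 0]}]'

```text
clock: 5.75
ee_pos: [498.1, 130.8, 39.4]
eef_rot: [0.0, 0.707, 0.707, 0.0]
wrist_force: [-0.6, 0.0, -0.3]
finger_gap: 0.51
```

Emit:
carry_out --steps '[{"delta_pos": [0, 0, 0], "rotation": [0, 0, 0]}, {"delta_pos": [0, 0, 0], "rotation": [0, 0, 0]}, {"delta_pos": [0, 0, -1], "rotation": [0, 0, 0]}, {"delta_pos": [0, 0, -1.5], "rotation": [0, 0, 0]}, {"delta_pos": [0, 0, -2], "rotation": [0, 0, 0]}]'

```text
clock: 6.25
ee_pos: [497.7, 131.3, 37.4]
eef_rot: [0.0, 0.707, 0.707, 0.0]
wrist_force: [0.4, 0.7, -0.5]
finger_gap: 0.508
```

Emit:
carry_out --steps '[{"delta_pos": [0, 0, -0.5], "rotation": [0, 0, 0]}, {"delta_pos": [0, 0, -1], "rotation": [0, 0, 0]}, {"delta_pos": [0, 0, -1], "rotation": [0, 0, 0]}, {"delta_pos": [0, 0, -1], "rotation": [0, 0, 0]}, {"delta_pos": [0, 0, -1], "rotation": [0, 0, 0]}]'

```text
clock: 6.75
ee_pos: [497.7, 131.4, 37.1]
eef_rot: [0.0, 0.707, 0.707, 0.0]
wrist_force: [-3.4, -0.8, 8.4]
finger_gap: 0.509
```

Contact with the dish floor, so I'll release slowly.

Emit:
carry_out --steps '[{"delta_pos": [0, 0, 0.5], "rotation": [0, 0, 0]}, {"delta_pos": [0, 0, 0.5], "rotation": [0, 0, 0]}, {"delta_pos": [0, 0, 0.5], "rotation": [0, 0, 0]}, {"delta_pos": [0, 0, 0.5], "rotation": [0, 0, 0]}, {"delta_pos": [0, 0, 0.5], "rotation": [0, 0, 0]}]' --fingers 100

```text
clock: 7.25
ee_pos: [497.6, 131.3, 36.7]
eef_rot: [-0.0, 0.707, 0.707, -0.0]
wrist_force: [-0.7, -0.2, 0.6]
finger_gap: 0.604
```

Emit:
carry_out --steps '[{"delta_pos": [0, 0, 0], "rotation": [0, 0, 0]}, {"delta_pos": [0, 0, 0], "rotation": [0, 0, 0]}, {"delta_pos": [0, 0, 20], "rotation": [0, 0, 0]}, {"delta_pos": [0, 0, 55], "rotation": [0, 0, 0]}, {"delta_pos": [0, 0, 95], "rotation": [0, 0, 0]}]' --fingers 40

```text
clock: 7.75
ee_pos: [497.0, 131.2, 132.3]
eef_rot: [-0.001, 0.707, 0.707, -0.001]
wrist_force: [0.7, 0.3, 0.4]
finger_gap: 0.843
```

Emit:
carry_out --steps '[{"delta_pos": [0, -20, 40], "rotation": [0, 0, 0]}, {"delta_pos": [0, -20, 60], "rotation": [0, 0, 0]}, {"delta_pos": [0, -20, 68], "rotation": [0, 0, 0]}, {"delta_pos": [0, -20, 68], "rotation": [0, 0, 0]}, {"delta_pos": [0, -20, 68], "rotation": [0, 0, 0]}]'

```text
clock: 8.25
ee_pos: [497.1, 111.4, 198.5]
eef_rot: [-0.001, 0.707, 0.707, -0.001]
wrist_force: [-0.6, 0.0, -0.1]
finger_gap: 0.842
```

```bash
python3 - <<'E'
from h import *
s=state();p,d=capture("wrist");cv2.imwrite("pics/w3.png",p[:,:,::-1]);np.savez("w3.npz",p=p,d=d,pos=s["ee_pos"],q=s["eef_rot"])
print(s["clock"],s["ee_pos"],s["finger_gap"])
c=cloud("wrist",d,s)
hsv=cv2.cvtColor(p,cv2.COLOR_RGB2HSV)
q=c[(c[...,2]>64)&(c[...,2]<76)&(abs(c[...,0]-498)<45)&(abs(c[...,1]-131)<45)]
print("rim",len(q),q.min(0).round(1),q.max(0).round(1),cv2.minEnclosingCircle(q[:,:2].astype(np.float32)))
m=((hsv[...,1]<45)&(hsv[...,2]>110)&(c[...,2]<40)&(c[...,2]>5)).astype(np.uint8)
k,l,s2,ce=cv2.connectedComponentsWithStats(m)
for i in range(1,k):
    if s2[i,4]>800:
        pts=np.argwhere(l==i)[:,::-1].astype(np.float32)
        W=ray("wrist",pts,18,s)[:,:2].astype(np.float32)
        print(s2[i],"rect",cv2.minAreaRect(W))
E
```

```text
8.25 [497.10422891 111.44430476 198.4638951 ] 0.8416262090943154
rim 896 [476.5 109.7  64. ] [519.7 152.8  73.9] ((497.97509765625, 131.0912322998047), 21.76848030090332)
[ 246    0  108  100 8756] rect ((482.5306091308594, 229.01986694335938), (83.99494171142578, 82.98023986816406), 8.70746898651123)
[ 281  114   76   76 2318] rect ((497.43890380859375, 131.55047607421875), (74.03533172607422, 73.50211334228516), 3.8618080615997314)
[  544   145    96   149 12399] rect ((790.5526123046875, 58.67455291748047), (103.57151794433594, 159.19618225097656), 8.853327751159668)
```

View pics/w3.png

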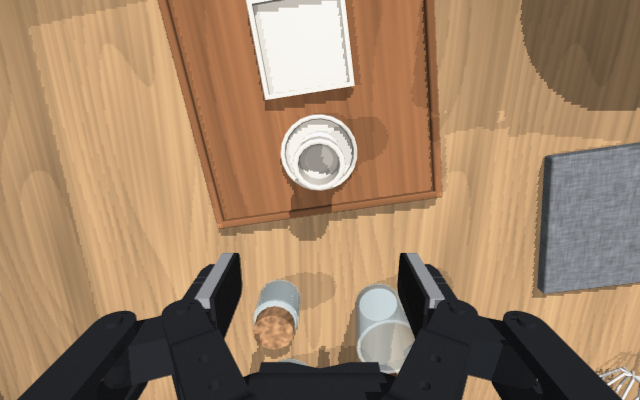

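The cup stands inside the round dish at (498,131). Next is the egg.

Emit:
carry_out --steps '[{"delta_pos": [12, -45, 0], "rotation": [0, 0, 0]}, {"delta_pos": [24, -90, 0], "rotation": [0, 0, 0]}, {"delta_pos": [38, -137, 0], "rotation": [0, 0, 0]}, {"delta_pos": [52, -183, 0], "rotation": [0, 0, 0]}, {"delta_pos": [66, -228, 0], "rotation": [0, 0, 0]}]'

```text
clock: 8.8
ee_pos: [563.6, -118.4, 198.3]
eef_rot: [-0.001, 0.707, 0.707, -0.0]
wrist_force: [0.7, 0.9, 0.1]
finger_gap: 0.842
```

Emit:
carry_out --steps '[{"delta_pos": [15, -38, 0], "rotation": [0, 0, 0]}, {"delta_pos": [15, -50, 0], "rotation": [0, 0, 0]}, {"delta_pos": [15, -50, 0], "rotation": [0, 0, 0]}, {"delta_pos": [15, -50, 0], "rotation": [0, 0, 0]}, {"delta_pos": [15, -50, 0], "rotation": [0, 0, 0]}]' --fingers 20

```text
clock: 9.3
ee_pos: [578.4, -165.0, 199.8]
eef_rot: [-0.0, 0.706, 0.708, 0.0]
wrist_force: [1.1, -0.6, -0.2]
finger_gap: 0.923
```

```bash
python3 - <<'E'
from h import *
s=state();p,d=capture("wrist");cv2.imwrite("pics/w4.png",p[:,:,::-1]);np.savez("w4.npz",p=p,d=d,pos=s["ee_pos"],q=s["eef_rot"])
print(s["clock"],s["ee_pos"],s["finger_gap"])
c=cloud("wrist",d,s)
q=c[(c[...,2]>28)&(c[...,2]<75)&(abs(c[...,0]-578)<32)&(abs(c[...,1]+167)<32)]
print("egg",len(q),q.min(0).round(1),q.max(0).round(1),cv2.minEnclosingCircle(q[:,:2].astype(np.float32)))
E
```

```text
9.3 [ 578.38948633 -165.01247197  199.78335601] 0.9226354112980331
egg 1631 [ 557.8 -185.6   28.1] [ 599.9 -145.1   65. ] ((578.6728515625, -166.165771484375), 21.616666793823242)
```

View pics/w4.png

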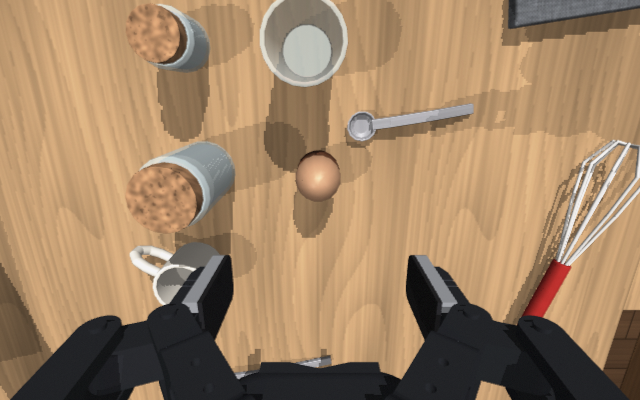

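The egg is at (318,177) between the jaws, near (578.5,-166.5). The spoon bowl at (361,126) is clear of the fingers, so I'll descend.

Emit:
carry_out --steps '[{"delta_pos": [0, 0, -45], "rotation": [0, 0, 0]}, {"delta_pos": [0, 0.5, -90], "rotation": [0, 0, 0]}, {"delta_pos": [0, 0.5, -130], "rotation": [0, 0, 0]}, {"delta_pos": [0, 0.5, -165], "rotation": [0, 0, 0]}, {"delta_pos": [0, 0.5, -186], "rotation": [0, 0, 0]}]'

```text
clock: 9.85
ee_pos: [577.6, -164.5, 11.5]
eef_rot: [-0.002, 0.706, 0.708, -0.0]
wrist_force: [-0.2, 0.0, 0.4]
finger_gap: 0.926
```

Emit:
carry_out --steps '[{"delta_pos": [0, 0, 0], "rotation": [0, 0, 0]}, {"delta_pos": [0, 0, 0], "rotation": [0, 0, 0]}, {"delta_pos": [0, 0, 0], "rotation": [0, 0, 0]}, {"delta_pos": [0, 0, 0], "rotation": [0, 0, 0]}, {"delta_pos": [0, 0, 0], "rotation": [0, 0, 0]}]' --fingers 105

```text
clock: 10.35
ee_pos: [579.0, -166.3, 14.8]
eef_rot: [0.001, 0.707, 0.707, 0.0]
wrist_force: [-0.4, 0.1, 0.5]
finger_gap: 0.585
```

Emit:
carry_out --steps '[{"delta_pos": [0, 0, 0], "rotation": [0, 0, 0]}, {"delta_pos": [0, 0, 0], "rotation": [0, 0, 0]}, {"delta_pos": [0, 0, 0], "rotation": [0, 0, 0]}, {"delta_pos": [0, 0, 0], "rotation": [0, 0, 0]}, {"delta_pos": [0, 0, 0], "rotation": [0, 0, 0]}]' --fingers 150 --force 20

```text
clock: 10.85
ee_pos: [576.9, -166.2, 14.6]
eef_rot: [-0.001, 0.707, 0.707, -0.001]
wrist_force: [-9.5, -0.4, 9.6]
finger_gap: 0.499
```

The grip is a little high on the egg (gap 42.4 mm) and pushed the tool 2 mm to −x. I'll reopen, shift and lower.

Emit:
carry_out --steps '[{"delta_pos": [0, 0, 0], "rotation": [0, 0, 0]}, {"delta_pos": [0, 0, 0], "rotation": [0, 0, 0]}, {"delta_pos": [-1, 0, 0], "rotation": [0, 0, 0]}, {"delta_pos": [-2, 0, -3], "rotation": [0, 0, 0]}, {"delta_pos": [-2, 0, -4.5], "rotation": [0, 0, 0]}]' --fingers 105

```text
clock: 11.35
ee_pos: [576.5, -166.1, 8.9]
eef_rot: [-0.0, 0.707, 0.707, -0.0]
wrist_force: [0.2, 0.1, 0.2]
finger_gap: 0.592
```

Emit:
carry_out --steps '[{"delta_pos": [0, 0, 0], "rotation": [0, 0, 0]}, {"delta_pos": [0, 0, 0], "rotation": [0, 0, 0]}, {"delta_pos": [0, 0, 0], "rotation": [0, 0, 0]}, {"delta_pos": [0, 0, 0], "rotation": [0, 0, 0]}, {"delta_pos": [0, 0, 0], "rotation": [0, 0, 0]}]' --fingers 150 --force 20

```text
clock: 11.85
ee_pos: [576.6, -166.1, 9.1]
eef_rot: [-0.0, 0.707, 0.707, -0.0]
wrist_force: [1.0, 0.0, -5.2]
finger_gap: 0.492
```

Emit:
carry_out --steps '[{"delta_pos": [0, 0, 0], "rotation": [0, 0, 0]}, {"delta_pos": [0, 0, 0], "rotation": [0, 0, 0]}, {"delta_pos": [0, 0, 1], "rotation": [0, 0, 0]}, {"delta_pos": [0, 0, 2.5], "rotation": [0, 0, 0]}, {"delta_pos": [0, 0, 2.5], "rotation": [0, 0, 0]}]' --fingers 105

```text
clock: 12.35
ee_pos: [576.8, -166.3, 12.2]
eef_rot: [0.0, 0.707, 0.707, 0.0]
wrist_force: [-0.1, 0.4, -0.4]
finger_gap: 0.587
```

Emit:
carry_out --steps '[{"delta_pos": [0, 0, 0], "rotation": [0, 0, 0]}, {"delta_pos": [0, 0, 0], "rotation": [0, 0, 0]}, {"delta_pos": [0, 0, 0], "rotation": [0, 0, 0]}, {"delta_pos": [0, 0, 0], "rotation": [0, 0, 0]}, {"delta_pos": [0, 0, 0], "rotation": [0, 0, 0]}]' --fingers 150 --force 20

```text
clock: 12.85
ee_pos: [576.6, -166.3, 12.0]
eef_rot: [0.0, 0.707, 0.707, -0.0]
wrist_force: [-2.9, 0.3, 6.0]
finger_gap: 0.498
```

Emit:
carry_out --steps '[{"delta_pos": [0, 0, 2], "rotation": [0, 0, 0]}, {"delta_pos": [0, 0, 6], "rotation": [0, 0, 0]}, {"delta_pos": [0, 0, 15], "rotation": [0, 0, 0]}, {"delta_pos": [0, 0, 25], "rotation": [0, 0, 0]}, {"delta_pos": [0, 0, 35], "rotation": [0, 0, 0]}]'

```text
clock: 13.35
ee_pos: [576.8, -166.3, 47.9]
eef_rot: [0.0, 0.707, 0.707, 0.0]
wrist_force: [-1.0, 0.2, -1.4]
finger_gap: 0.499
```

```bash
python3 - <<'E'
from h import *
s=state();p,d=capture("wrist");cv2.imwrite("pics/w5.png",p[:,:,::-1]);np.savez("w5.npz",p=p,d=d,pos=s["ee_pos"],q=s["eef_rot"])
print(s["clock"],s["ee_pos"],s["finger_gap"])
p2,d2=capture("scene");cv2.imwrite("pics/s5.png",cv2.resize(p2[150:300,170:380,::-1],None,fx=3.5,fy=3.5,interpolation=cv2.INTER_CUBIC))
E
```

```text
13.35 [ 576.82070551 -166.28536517   47.94147873] 0.4987844604928466
```

View pics/w5.png

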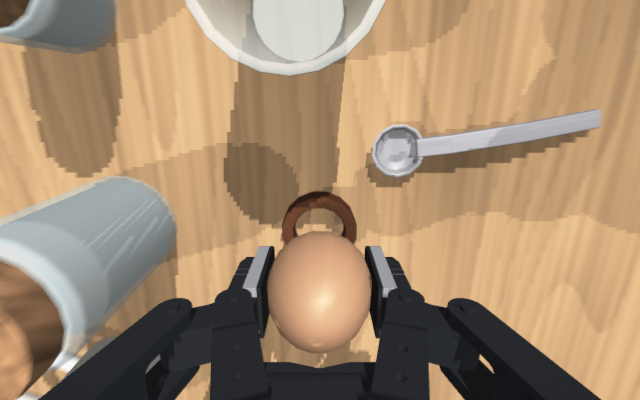

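View pics/s5.png

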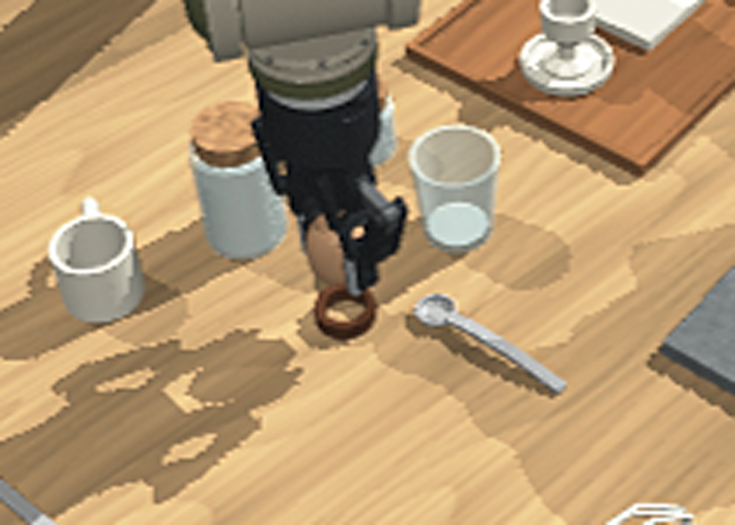

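The egg is held upright at (319,290), clear of its ring. I'll carry it to the cup.

Emit:
carry_out --steps '[{"delta_pos": [0, 0, 25], "rotation": [0, 0, 0]}, {"delta_pos": [0, 0, 60], "rotation": [0, 0, 0]}, {"delta_pos": [0, 10, 90], "rotation": [0, 0, 0]}, {"delta_pos": [-5, 40, 100], "rotation": [0, 0, 0]}, {"delta_pos": [-16, 80, 100], "rotation": [0, 0, 0]}]'

```text
clock: 13.95
ee_pos: [561.5, -86.7, 148.5]
eef_rot: [0.002, 0.708, 0.707, 0.001]
wrist_force: [1.4, 0.6, -0.7]
finger_gap: 0.497
```

Emit:
carry_out --steps '[{"delta_pos": [-12, 45, 0], "rotation": [0, 0, 0]}, {"delta_pos": [-24, 90, 0], "rotation": [0, 0, 0]}, {"delta_pos": [-36, 135, 0], "rotation": [0, 0, 0]}, {"delta_pos": [-48, 180, 0], "rotation": [0, 0, 0]}, {"delta_pos": [-60, 210, 0], "rotation": [0, 0, 0]}]'

```text
clock: 14.45
ee_pos: [499.6, 126.2, 146.9]
eef_rot: [-0.0, 0.706, 0.708, 0.0]
wrist_force: [0.6, 0.0, -1.3]
finger_gap: 0.499
```

Emit:
carry_out --steps '[{"delta_pos": [-3, 7, 0], "rotation": [0, 0, 0]}, {"delta_pos": [-3, 7.5, 0], "rotation": [0, 0, 0]}, {"delta_pos": [-3, 7.5, -20], "rotation": [0, 0, 0]}, {"delta_pos": [-3, 7.5, -40], "rotation": [0, 0, 0]}, {"delta_pos": [-3, 7.5, -50], "rotation": [0, 0, 0]}]'

```text
clock: 14.95
ee_pos: [497.7, 130.0, 95.4]
eef_rot: [-0.001, 0.707, 0.707, -0.001]
wrist_force: [0.3, -0.4, 0.1]
finger_gap: 0.494
```

```bash
python3 - <<'E'
from h import *
s=state();p,d=capture("wrist");cv2.imwrite("pics/w6.png",p[:,:,::-1])
print(s["clock"],s["ee_pos"],s["finger_gap"],s["wrist_force"])
p2,d2=capture("scene");cv2.imwrite("pics/s6.png",cv2.resize(p2[80:230,240:450,::-1],None,fx=3.5,fy=3.5,interpolation=cv2.INTER_CUBIC))
E
```

```text
14.95 [497.66526348 129.97558696  95.41385386] 0.4942575814789476 [ 0.28760289 -0.44645501  0.13385364]
```

View pics/w6.png

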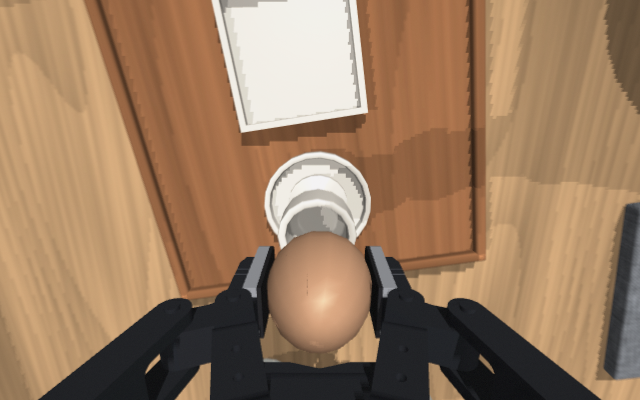

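View pics/s6.png

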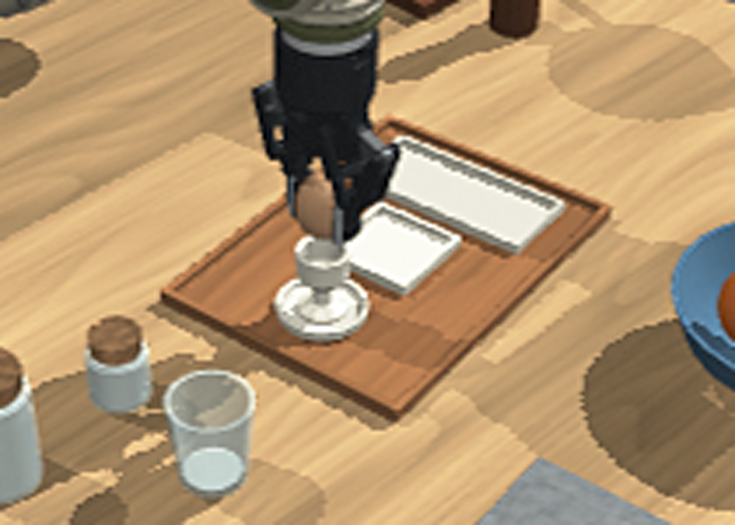

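The egg hangs upright, directly over the cup. I'll lower it.

Emit:
carry_out --steps '[{"delta_pos": [0, 0, -8], "rotation": [0, 0, 0]}, {"delta_pos": [0, 0, -16], "rotation": [0, 0, 0]}, {"delta_pos": [0, 0, -22], "rotation": [0, 0, 0]}, {"delta_pos": [0, 0, -25], "rotation": [0, 0, 0]}, {"delta_pos": [0, 0, -27], "rotation": [0, 0, 0]}]'

```text
clock: 15.55
ee_pos: [497.6, 131.3, 69.9]
eef_rot: [-0.0, 0.707, 0.707, -0.0]
wrist_force: [-3.2, -0.3, 16.4]
finger_gap: 0.498
```

Emit:
carry_out --steps '[{"delta_pos": [0, 0, 0], "rotation": [0, 0, 0]}, {"delta_pos": [0, 0, 0], "rotation": [0, 0, 0]}, {"delta_pos": [0, 0, -1], "rotation": [0, 0, 0]}, {"delta_pos": [0, 0, -1.5], "rotation": [0, 0, 0]}, {"delta_pos": [0, 0, -1.5], "rotation": [0, 0, 0]}]'

```text
clock: 16.05
ee_pos: [497.7, 131.3, 69.9]
eef_rot: [0.0, 0.707, 0.707, 0.0]
wrist_force: [-5.2, -0.4, 18.0]
finger_gap: 0.496
```

Emit:
carry_out --steps '[{"delta_pos": [0, 0, 1], "rotation": [0, 0, 0]}, {"delta_pos": [0, 0, 1], "rotation": [0, 0, 0]}, {"delta_pos": [0, 0, 1], "rotation": [0, 0, 0]}, {"delta_pos": [0, 0, 1], "rotation": [0, 0, 0]}, {"delta_pos": [0, 0, 1], "rotation": [0, 0, 0]}]'

```text
clock: 16.55
ee_pos: [497.7, 131.3, 70.0]
eef_rot: [0.0, 0.707, 0.707, 0.0]
wrist_force: [-2.4, -0.7, 9.7]
finger_gap: 0.498
```

```bash
python3 - <<'E'
from h import *
s=state();p,d=capture("wrist");cv2.imwrite("pics/w7.png",p[:,:,::-1])
c=cloud("wrist",d,s)
q=c[230:345,270:370].reshape(-1,3)
q=q[(q[:,2]>100)&(q[:,2]<140)]
i=q[:,2].argmax();print("egg top",q[i],np.percentile(q[:,2],99),cv2.minEnclosingCircle(q[:,:2].astype(np.float32)))
print(s["clock"],s["ee_pos"],s["finger_gap"],s["wrist_force"])
p2,d2=capture("scene");cv2.imwrite("pics/s7.png",cv2.resize(p2[80:230,240:450,::-1],None,fx=3.5,fy=3.5,interpolation=cv2.INTER_CUBIC))
E
```

```text
egg top [496.2123786  129.63465744 122.64246477] 121.55288248807874 ((499.6085510253906, 132.79745483398438), 20.100343704223633)
16.55 [497.66016345 131.30930446  70.04802632] 0.4983291592757394 [-2.40890334 -0.66689802  9.65190931]
```

View pics/w7.png

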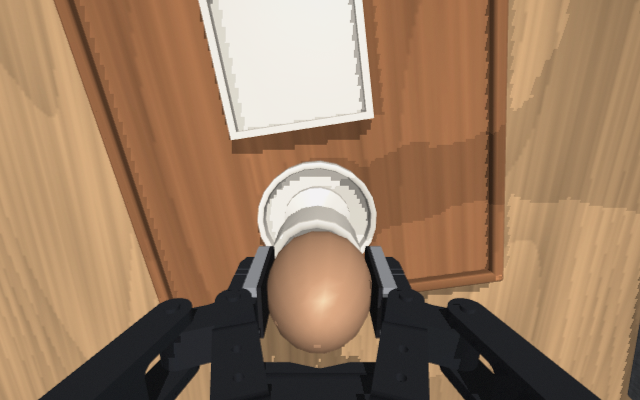

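View pics/s7.png

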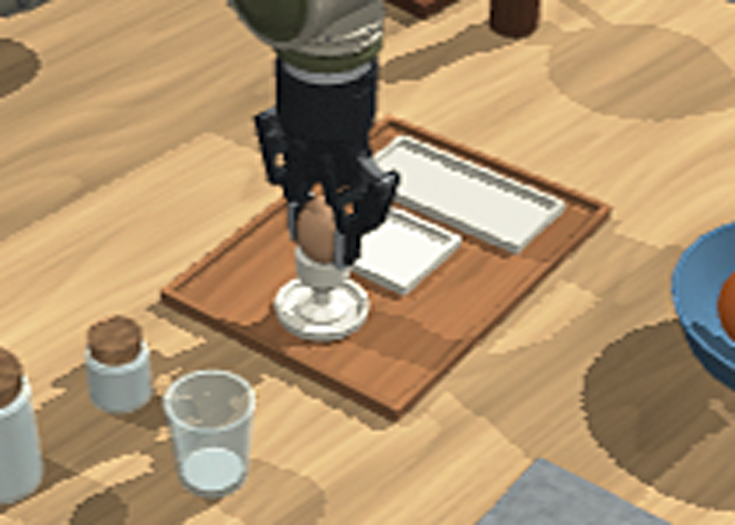

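The egg is centred but its top reads about 2 mm high; the fingertips may be resting on the cup rim. I'll raise 1 mm and release slowly.

Emit:
carry_out --steps '[{"delta_pos": [0, 0, 1], "rotation": [0, 0, 0]}, {"delta_pos": [0, 0, 1], "rotation": [0, 0, 0]}, {"delta_pos": [0, 0, 1], "rotation": [0, 0, 0]}, {"delta_pos": [0, 0, 1], "rotation": [0, 0, 0]}, {"delta_pos": [0, 0, 1], "rotation": [0, 0, 0]}]'

```text
clock: 17.15
ee_pos: [497.8, 131.3, 70.3]
eef_rot: [0.0, 0.707, 0.707, 0.0]
wrist_force: [-0.0, -0.0, 0.1]
finger_gap: 0.5
```

Emit:
carry_out --steps '[{"delta_pos": [0, 0, 0], "rotation": [0, 0, 0]}, {"delta_pos": [0, 0, 0], "rotation": [0, 0, 0]}, {"delta_pos": [0, 0, 0], "rotation": [0, 0, 0]}, {"delta_pos": [0, 0, 0], "rotation": [0, 0, 0]}, {"delta_pos": [0, 0, 0], "rotation": [0, 0, 0]}]' --fingers 110

```text
clock: 17.65
ee_pos: [497.6, 131.3, 70.3]
eef_rot: [-0.0, 0.707, 0.707, -0.0]
wrist_force: [0.2, -0.4, -1.1]
finger_gap: 0.568
```

Emit:
carry_out --steps '[{"delta_pos": [0, 0, 0], "rotation": [0, 0, 0]}, {"delta_pos": [0, 0, 0], "rotation": [0, 0, 0]}, {"delta_pos": [0, 0, 5], "rotation": [0, 0, 0]}, {"delta_pos": [0, 0, 30], "rotation": [0, 0, 0]}, {"delta_pos": [0, 0, 75], "rotation": [0, 0, 0]}]' --fingers 40

```text
clock: 18.15
ee_pos: [496.3, 131.2, 144.5]
eef_rot: [-0.002, 0.707, 0.707, -0.002]
wrist_force: [0.6, 0.2, 0.3]
finger_gap: 0.842
```

Emit:
carry_out --steps '[{"delta_pos": [0, 0, 45], "rotation": [0, 0, 0]}, {"delta_pos": [0, -20, 55], "rotation": [0, 0, 0]}, {"delta_pos": [0, -20, 55], "rotation": [0, 0, 0]}, {"delta_pos": [0, -20, 55], "rotation": [0, 0, 0]}, {"delta_pos": [0, -20, 55], "rotation": [0, 0, 0]}]'

```text
clock: 18.65
ee_pos: [497.1, 111.7, 199.3]
eef_rot: [-0.001, 0.707, 0.707, -0.001]
wrist_force: [0.3, 1.0, -0.1]
finger_gap: 0.839
```

```bash
python3 - <<'E'
from h import *
s=state();p,d=capture("wrist");cv2.imwrite("pics/w8.png",p[:,:,::-1]);np.savez("w8.npz",p=p,d=d,pos=s["ee_pos"],q=s["eef_rot"])
c=cloud("wrist",d,s)
q=c[(c[...,2]>85)&(c[...,2]<135)&(abs(c[...,0]-498)<32)&(abs(c[...,1]-131)<32)]
i=q[:,2].argmax();print("egg top",q[i],np.percentile(q[:,2],99),cv2.minEnclosingCircle(q[:,:2].astype(np.float32)))
print(s["clock"],s["ee_pos"],s["finger_gap"],s["wrist_force"])
# salt jar: top from w4
z=np.load("w4.npz");st={"ee_pos":z["pos"],"eef_rot":z["q"]};c=cloud("wrist",z["d"],st)
for lo,hi in((58,66),):
    q=c[(c[...,2]>lo)&(c[...,2]<hi)&(abs(c[...,0]-453)<40)&(abs(c[...,1]+45)<40)];print("salt w4",len(q),cv2.minEnclosingCircle(q[:,:2].astype(np.float32)))
# spoon
m=(c[...,2]>4)&(c[...,2]<20)&(c[...,0]>595)&(c[...,0]<750)&(c[...,1]>-145)&(c[...,1]<-75)
hsv=cv2.cvtColor(z["p"],cv2.COLOR_RGB2HSV);m&=hsv[...,1]<50
q=c[m];print("spoon",len(q),cv2.minAreaRect(q[:,:2].astype(np.float32)))
for x in range(600,740,10):
    r=q[abs(q[:,0]-x)<5]
    if len(r):print(x,r[:,1].min().round(1),r[:,1].max().round(1),np.median(r[:,2]).round(1))
E
```

```text
egg top [496.29491475 131.5277005  120.41649042] 119.30739213799191 ((497.27764892578125, 131.61451721191406), 21.757980346679688)
18.65 [497.11843559 111.65882392 199.32081744] 0.8393664597598344 [ 0.29767356  1.04196805 -0.08972634]
salt w4 2589 ((451.6122741699219, -45.29899978637695), 21.18172836303711)
spoon 1340 ((670.0591430664062, -116.68741607666016), (124.3847885131836, 27.72496795654297), 4.166144371032715)
610 -132.0 -108.5 7.4
620 -134.0 -106.5 6.6
630 -133.0 -106.5 7.5
640 -125.0 -111.8 10.9
650 -120.7 -110.0 12.3
660 -119.5 -109.0 12.5
670 -117.6 -107.1 12.3
680 -115.7 -105.3 11.9
690 -114.8 -104.3 11.5
700 -112.9 -102.4 10.2
710 -111.0 -100.6 8.4
720 -109.2 -98.8 6.7
730 -108.3 -98.8 5.4
```

View pics/w8.png

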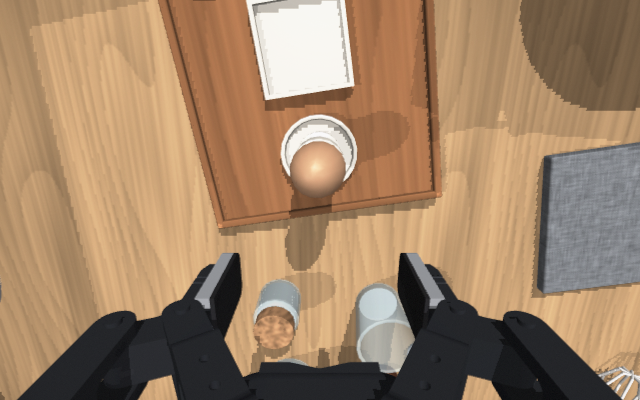

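The egg is seated: top at 119–120 (119 expected), axis within 1 mm of the cup's. Next is the salt jar at (451.7,-45.3).

Emit:
carry_out --steps '[{"delta_pos": [-12, -42, 0], "rotation": [0, 0, 0]}, {"delta_pos": [-24, -84, 0], "rotation": [0, 0, 0]}, {"delta_pos": [-36, -126, 0], "rotation": [0, 0, 0]}, {"delta_pos": [-45.5, -157, 0], "rotation": [0, 0, 0]}, {"delta_pos": [-45.5, -157, 0], "rotation": [0, 0, 0]}]' --fingers 10

```text
clock: 19.2
ee_pos: [451.4, -48.1, 199.7]
eef_rot: [-0.001, 0.708, 0.706, -0.001]
wrist_force: [-0.6, -0.0, -0.8]
finger_gap: 0.963
```

Emit:
carry_out --steps '[{"delta_pos": [0, 0, -45], "rotation": [0, 0, 0]}, {"delta_pos": [0, 0, -90], "rotation": [0, 0, 0]}, {"delta_pos": [0, 0, -105], "rotation": [0, 0, 0]}, {"delta_pos": [0, 0, -105], "rotation": [0, 0, 0]}, {"delta_pos": [0, 0, -105], "rotation": [0, 0, 0]}]'

```text
clock: 19.7
ee_pos: [452.6, -45.2, 95.6]
eef_rot: [-0.0, 0.707, 0.708, 0.0]
wrist_force: [-0.7, 0.3, 0.5]
finger_gap: 0.964
```

```bash
python3 - <<'E'
from h import *
s=state();p,d=capture("wrist");cv2.imwrite("pics/w9.png",p[:,:,::-1]);c=cloud("wrist",d,s)
q=c[(c[...,2]>57)&(c[...,2]<66)&(abs(c[...,0]-452)<28)&(abs(c[...,1]+45)<40)];print("salt",len(q),q.min(0),q.max(0),cv2.minEnclosingCircle(q[:,:2].astype(np.float32)))
print(s["clock"],s["ee_pos"],s["finger_gap"],s["wrist_force"])
E
```

```text
salt 3818 [430.77016185 -65.8311621   57.03080494] [472.19340375 -24.15296081  63.93194389] ((451.5586242675781, -45.01748275756836), 21.060447692871094)
19.7 [452.58437298 -45.21172254  95.58728007] 0.9637277606287181 [-0.68777448  0.2836732   0.45427446]
```

View pics/w9.png

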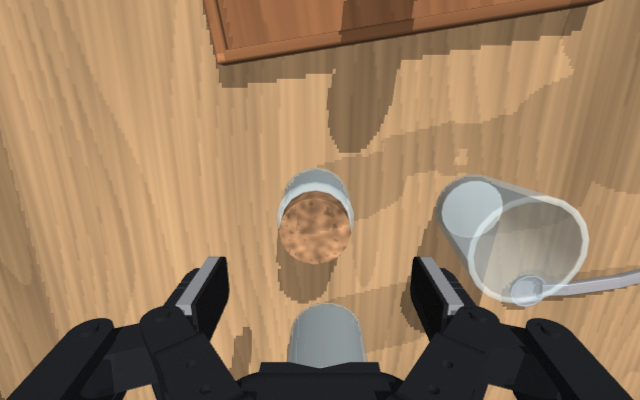

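The cork is at (315,228), centred between the jaws, and the tall jar is behind the gripper. I'll descend and grip.

Emit:
carry_out --steps '[{"delta_pos": [-1.5, 0, -25], "rotation": [0, 0, 0]}, {"delta_pos": [-1.5, 0, -50], "rotation": [0, 0, 0]}, {"delta_pos": [-1.5, 0, -72], "rotation": [0, 0, 0]}, {"delta_pos": [-1.5, 0, -84], "rotation": [0, 0, 0]}, {"delta_pos": [-1.5, 0, -88], "rotation": [0, 0, 0]}]'

```text
clock: 20.25
ee_pos: [451.0, -45.7, 7.3]
eef_rot: [0.0, 0.707, 0.707, 0.0]
wrist_force: [0.0, -0.3, -0.4]
finger_gap: 0.963
```

Emit:
carry_out --steps '[{"delta_pos": [0, 0, 0], "rotation": [0, 0, 0]}, {"delta_pos": [0, 0, 0], "rotation": [0, 0, 0]}, {"delta_pos": [0, 0, 0], "rotation": [0, 0, 0]}, {"delta_pos": [0, 0, 0], "rotation": [0, 0, 0]}, {"delta_pos": [0, 0, 0], "rotation": [0, 0, 0]}]' --fingers 90

```text
clock: 20.75
ee_pos: [450.8, -45.8, 7.6]
eef_rot: [0.0, 0.707, 0.707, 0.0]
wrist_force: [0.2, 0.3, -0.1]
finger_gap: 0.647
```

Emit:
carry_out --steps '[{"delta_pos": [0, 0, 0], "rotation": [0, 0, 0]}, {"delta_pos": [0, 0, 0], "rotation": [0, 0, 0]}, {"delta_pos": [0, 0, 0], "rotation": [0, 0, 0]}, {"delta_pos": [0, 0, 0], "rotation": [0, 0, 0]}, {"delta_pos": [0, 0, 0], "rotation": [0, 0, 0]}]' --fingers 140 --force 30

```text
clock: 21.25
ee_pos: [450.7, -45.7, 7.8]
eef_rot: [0.0, 0.707, 0.707, 0.0]
wrist_force: [-1.1, 0.5, 6.7]
finger_gap: 0.577
```

Emit:
carry_out --steps '[{"delta_pos": [0, 0, 5], "rotation": [0, 0, 0]}, {"delta_pos": [0, 0, 20], "rotation": [0, 0, 0]}, {"delta_pos": [0, 0, 50], "rotation": [0, 0, 0]}, {"delta_pos": [0, 0, 90], "rotation": [0, 0, 0]}, {"delta_pos": [0, 0, 125], "rotation": [0, 0, 0]}]'

```text
clock: 21.75
ee_pos: [450.3, -45.6, 134.1]
eef_rot: [-0.0, 0.707, 0.707, -0.0]
wrist_force: [0.7, -0.8, -2.4]
finger_gap: 0.575
```

Emit:
carry_out --steps '[{"delta_pos": [0, 5, 25], "rotation": [0, 0, 0]}, {"delta_pos": [0, 40, 40], "rotation": [0, 0, 0]}, {"delta_pos": [0, 85, 40], "rotation": [0, 0, 0]}, {"delta_pos": [0, 130, 40], "rotation": [0, 0, 0]}, {"delta_pos": [5, 175, 40], "rotation": [0, 0, 0]}]'

```text
clock: 22.25
ee_pos: [454.8, 130.9, 172.6]
eef_rot: [-0.0, 0.707, 0.707, -0.0]
wrist_force: [0.7, -0.7, -2.5]
finger_gap: 0.579
```

Emit:
carry_out --steps '[{"delta_pos": [15, 45, 0], "rotation": [0, 0, 0]}, {"delta_pos": [27, 80, 0], "rotation": [0, 0, 0]}, {"delta_pos": [27, 101, 0], "rotation": [0, 0, 0]}, {"delta_pos": [27, 101, -20], "rotation": [0, 0, 0]}, {"delta_pos": [27, 101, -40], "rotation": [0, 0, 0]}]'

```text
clock: 22.75
ee_pos: [482.3, 231.1, 131.9]
eef_rot: [0.0, 0.706, 0.708, 0.0]
wrist_force: [-0.5, 0.3, -2.6]
finger_gap: 0.58
```

Emit:
carry_out --steps '[{"delta_pos": [0, 0, -25], "rotation": [0, 0, 0]}, {"delta_pos": [0, 0, -50], "rotation": [0, 0, 0]}, {"delta_pos": [0, 0, -70], "rotation": [0, 0, 0]}, {"delta_pos": [0, 0, -82], "rotation": [0, 0, 0]}, {"delta_pos": [0, 0, -82], "rotation": [0, 0, 0]}]'

```text
clock: 23.25
ee_pos: [481.9, 230.1, 49.2]
eef_rot: [-0.001, 0.707, 0.707, -0.001]
wrist_force: [0.5, 0.4, -1.8]
finger_gap: 0.577
```

```bash
python3 - <<'E'
from h import *
s=state();p,d=capture("wrist");cv2.imwrite("pics/w10.png",p[:,:,::-1])
print(s["clock"],s["ee_pos"],s["finger_gap"],s["wrist_force"])
p2,d2=capture("scene");cv2.imwrite("pics/s10.png",cv2.resize(p2[80:230,240:450,::-1],None,fx=3.5,fy=3.5,interpolation=cv2.INTER_CUBIC))
E
```

```text
23.25 [481.88552039 230.06600084  49.15867567] 0.57688898691901 [ 0.45638856  0.35063193 -1.76370612]
```

View pics/w10.png

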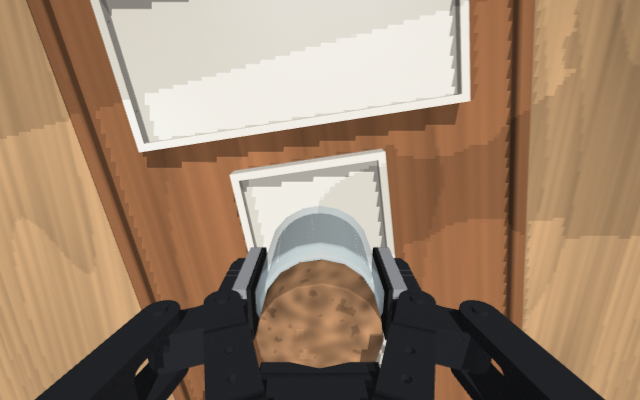

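View pics/s10.png

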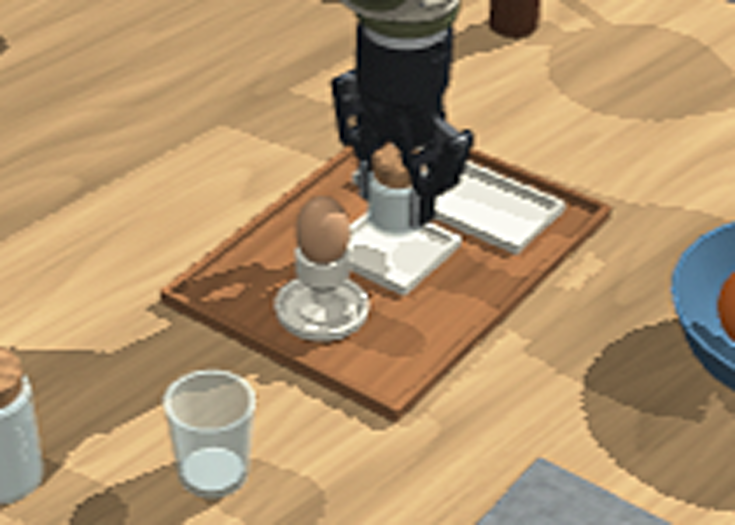

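The jar is held over the square dish and the egg stands in its cup. I'll lower the jar.

Emit:
carry_out --steps '[{"delta_pos": [0.5, 0, -10], "rotation": [0, 0, 0]}, {"delta_pos": [0.5, 0, -18], "rotation": [0, 0, 0]}, {"delta_pos": [0.5, 0, -24], "rotation": [0, 0, 0]}, {"delta_pos": [0.5, 0, -27], "rotation": [0, 0, 0]}, {"delta_pos": [0.5, 0, -28.5], "rotation": [0, 0, 0]}]'

```text
clock: 23.85
ee_pos: [483.0, 230.2, 21.4]
eef_rot: [-0.0, 0.707, 0.707, -0.0]
wrist_force: [-0.1, -0.3, -2.3]
finger_gap: 0.579
```

Emit:
carry_out --steps '[{"delta_pos": [0, 0, -0.5], "rotation": [0, 0, 0]}, {"delta_pos": [0, 0, -1], "rotation": [0, 0, 0]}, {"delta_pos": [0, 0, -1.5], "rotation": [0, 0, 0]}, {"delta_pos": [0, 0, -1.5], "rotation": [0, 0, 0]}, {"delta_pos": [0, 0, -1.5], "rotation": [0, 0, 0]}]'

```text
clock: 24.35
ee_pos: [483.2, 230.3, 20.4]
eef_rot: [0.0, 0.707, 0.707, 0.0]
wrist_force: [0.5, -0.5, -0.8]
finger_gap: 0.579
```

Emit:
carry_out --steps '[{"delta_pos": [0, 0, -0.5], "rotation": [0, 0, 0]}, {"delta_pos": [0, 0, -1], "rotation": [0, 0, 0]}, {"delta_pos": [0, 0, -1], "rotation": [0, 0, 0]}, {"delta_pos": [0, 0, -1], "rotation": [0, 0, 0]}, {"delta_pos": [0, 0, -1], "rotation": [0, 0, 0]}]'

```text
clock: 24.85
ee_pos: [483.2, 230.3, 19.8]
eef_rot: [0.0, 0.707, 0.707, 0.0]
wrist_force: [-2.2, -1.3, 5.5]
finger_gap: 0.577
```

Emit:
carry_out --steps '[{"delta_pos": [0, 0, 0.5], "rotation": [0, 0, 0]}, {"delta_pos": [0, 0, 0.5], "rotation": [0, 0, 0]}, {"delta_pos": [0, 0, 0.5], "rotation": [0, 0, 0]}, {"delta_pos": [0, 0, 0.5], "rotation": [0, 0, 0]}, {"delta_pos": [0, 0, 0.5], "rotation": [0, 0, 0]}]' --fingers 80

```text
clock: 25.35
ee_pos: [483.2, 230.3, 19.8]
eef_rot: [-0.0, 0.707, 0.707, -0.0]
wrist_force: [-0.1, -0.6, 0.0]
finger_gap: 0.687
```

Emit:
carry_out --steps '[{"delta_pos": [0, 0, 0], "rotation": [0, 0, 0]}, {"delta_pos": [0, 0, 0], "rotation": [0, 0, 0]}, {"delta_pos": [0, 0, 15], "rotation": [0, 0, 0]}, {"delta_pos": [0, 0, 60], "rotation": [0, 0, 0]}, {"delta_pos": [0, 0, 105], "rotation": [0, 0, 0]}]' --fingers 50

```text
clock: 25.85
ee_pos: [482.6, 230.1, 125.6]
eef_rot: [-0.001, 0.707, 0.707, -0.001]
wrist_force: [1.7, -0.4, -0.5]
finger_gap: 0.809
```

Emit:
carry_out --steps '[{"delta_pos": [0, 0, 45], "rotation": [0, 0, 0]}, {"delta_pos": [10, -20, 70], "rotation": [0, 0, 0]}, {"delta_pos": [10, -60, 75], "rotation": [0, 0, 0]}, {"delta_pos": [10, -60, 75], "rotation": [0, 0, 0]}, {"delta_pos": [10, -60, 75], "rotation": [0, 0, 0]}]'

```text
clock: 26.35
ee_pos: [493.1, 169.9, 199.9]
eef_rot: [-0.0, 0.707, 0.707, 0.0]
wrist_force: [-0.2, -0.1, 0.4]
finger_gap: 0.804
```

```bash
python3 - <<'E'
from h import *
s=state();p,d=capture("wrist");cv2.imwrite("pics/w11.png",p[:,:,::-1])
c=cloud("wrist",d,s)
print(s["clock"],s["ee_pos"],s["finger_gap"],s["wrist_force"],s["joint_positions"].round(2))
q=c[(c[...,2]>66)&(c[...,2]<80)&(abs(c[...,0]-483)<40)&(abs(c[...,1]-230)<40)];print("salt",len(q),np.percentile(q[:,2],99),cv2.minEnclosingCircle(q[:,:2].astype(np.float32)))
hsv=cv2.cvtColor(p,cv2.COLOR_RGB2HSV)
m=((hsv[...,1]<45)&(hsv[...,2]>110)&(c[...,2]<40)&(c[...,2]>5)).astype(np.uint8)
k,l,s2,ce=cv2.connectedComponentsWithStats(m)
for i in range(1,k):
    if s2[i,4]>800:
        pts=np.argwhere(l==i)[:,::-1].astype(np.float32)
        W=ray("wrist",pts,18,s)[:,:2].astype(np.float32)
        print(s2[i],"rect",cv2.minAreaRect(W))
E
```

```text
26.35 [493.05475786 169.88539519 199.8542469 ] 0.8044699069073342 [-0.15205658 -0.14240987  0.41202138] [0.1  0.36 1.43 0.   1.35 0.11]
salt 2209 75.63619370296493 ((484.959716796875, 230.6215057373047), 20.78568458557129)
[ 188    0  204   58 8397] rect ((469.4879150390625, 299.8241271972656), (45.54222106933594, 176.88916015625), 89.99151611328125)
[ 255   57  101  104 5290] rect ((482.31170654296875, 229.67657470703125), (83.94422912597656, 83.85531616210938), 8.780418395996094)
[ 287  173   72   58 2230] rect ((497.8569030761719, 138.19854736328125), (73.88276672363281, 62.108028411865234), 0.0013136689085513353)
[  537   196   103   137 12275] rect ((797.6009521484375, 61.34196090698242), (118.12850189208984, 160.1201171875), 8.767926216125488)
[358 326  47  35 811] rect ((564.4030151367188, -36.530906677246094), (57.207420349121094, 44.238101959228516), 13.819169044494629)
```

View pics/w11.png

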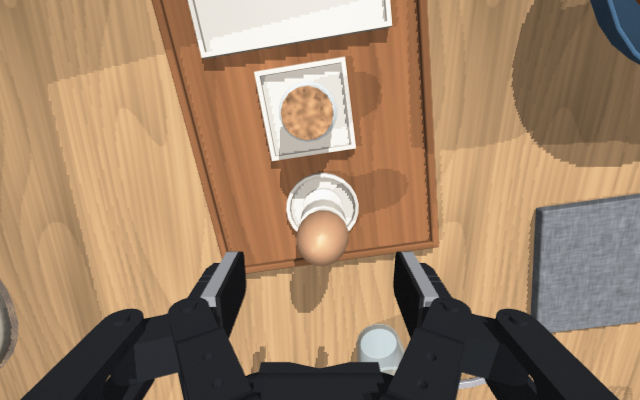

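The salt jar (307,112) sits in the square dish, about 2.5 mm off centre, and the egg is upright. Now the spoon.

Emit:
carry_out --steps '[{"delta_pos": [20, -32, 0], "rotation": [0, 0, -8]}, {"delta_pos": [40, -64, 0], "rotation": [0, 0, -16]}, {"delta_pos": [60, -96, 0], "rotation": [0, 0, -24]}, {"delta_pos": [80, -128, 0], "rotation": [0, 0, -32]}, {"delta_pos": [100, -160, 0], "rotation": [0, 0, -40]}]' --fingers 150

```text
clock: 26.9
ee_pos: [593.8, 10.1, 199.2]
eef_rot: [-0.0, 0.907, 0.421, -0.0]
wrist_force: [0.1, 0.9, 0.4]
finger_gap: 0.415
```

Emit:
carry_out --steps '[{"delta_pos": [20, -30, 0], "rotation": [0, 0, -8]}, {"delta_pos": [40, -60, -10], "rotation": [0, 0, -16]}, {"delta_pos": [60, -90, -20], "rotation": [0, 0, -24]}, {"delta_pos": [70, -115, -30], "rotation": [0, 0, -32]}, {"delta_pos": [77, -122, -40], "rotation": [0, 0, -40]}]'

```text
clock: 27.4
ee_pos: [670.9, -113.1, 157.9]
eef_rot: [-0.0, 0.996, 0.084, -0.001]
wrist_force: [-0.1, 0.0, -0.3]
finger_gap: 0.411
```

Emit:
carry_out --steps '[{"delta_pos": [0, 0, 0], "rotation": [0, 0, 0]}, {"delta_pos": [0, 0, 0], "rotation": [0, 0, 0]}, {"delta_pos": [0, 0, 0], "rotation": [0, 0, 0]}, {"delta_pos": [0, 0, 0], "rotation": [0, 0, 0]}, {"delta_pos": [0, 0, 0], "rotation": [0, 0, 0]}]'

```text
clock: 27.9
ee_pos: [670.1, -111.1, 160.5]
eef_rot: [0.0, 0.996, 0.088, 0.0]
wrist_force: [-0.1, -1.1, -0.1]
finger_gap: 0.409
```

```bash
python3 - <<'E'
from h import *
s=state();p,d=capture("wrist");cv2.imwrite("pics/w12.png",p[:,:,::-1])
c=cloud("wrist",d,s)
print(s["clock"],s["ee_pos"],s["finger_gap"],quatR(s["eef_rot"])[:,1].round(3),s["joint_positions"].round(2))
hsv=cv2.cvtColor(p,cv2.COLOR_RGB2HSV)
m=(c[...,2]>3)&(c[...,2]<20)&(c[...,0]>595)&(c[...,0]<750)&(c[...,1]>-145)&(c[...,1]<-75)&(hsv[...,1]<50)
k,l,s2,ce=cv2.connectedComponentsWithStats(m.astype(np.uint8));i=1+s2[1:,4].argmax();q=c[l==i]
print(len(q),q.min(0),q.max(0))
h=q[(q[:,0]>645)&(q[:,0]<700)];print("z",np.median(h[:,2]),"line",cv2.fitLine(h[:,:2].astype(np.float32),cv2.DIST_L2,0,.01,.01).ravel())
E
```

```text
27.9 [ 670.13623408 -111.12897131  160.47558526] 0.408985700784851 [ 0.176 -0.984  0.   ] [-0.34  0.66  1.01  0.    1.47  1.06]
1552 [ 607.42879904 -134.78329467    3.01143898] [731.83705223 -98.58415017  14.52146284]
z 12.164211602585226 line [ 9.85686958e-01  1.68585896e-01  6.73686218e+02 -1.11994415e+02]
```

View pics/w12.png

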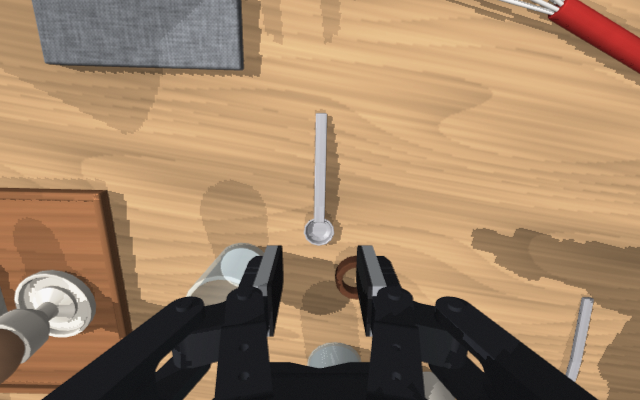

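The spoon handle is centred under the jaws (line from (321,115) to (320,222)) and aligned. I'll descend.

Emit:
carry_out --steps '[{"delta_pos": [0, -1.5, -45], "rotation": [0, 0, 0]}, {"delta_pos": [0, -1.5, -90], "rotation": [0, 0, 0]}, {"delta_pos": [0, -1.5, -125], "rotation": [0, 0, 0]}, {"delta_pos": [0, -1.5, -145], "rotation": [0, 0, 0]}, {"delta_pos": [0, -1.5, -150], "rotation": [0, 0, 0]}]'

```text
clock: 28.45
ee_pos: [668.9, -112.7, 7.3]
eef_rot: [-0.001, 0.996, 0.088, -0.002]
wrist_force: [0.6, 1.0, 0.2]
finger_gap: 0.414
```

Emit:
carry_out --steps '[{"delta_pos": [0, 0, -2], "rotation": [0, 0, 0]}, {"delta_pos": [0, 0, -4], "rotation": [0, 0, 0]}, {"delta_pos": [0, 0, -6], "rotation": [0, 0, 0]}, {"delta_pos": [0, 0, -7.5], "rotation": [0, 0, 0]}, {"delta_pos": [0, 0, -7.5], "rotation": [0, 0, 0]}]'

```text
clock: 28.95
ee_pos: [670.2, -113.3, 2.7]
eef_rot: [0.0, 0.996, 0.088, 0.0]
wrist_force: [-0.4, -0.5, 0.2]
finger_gap: 0.411
```

Emit:
carry_out --steps '[{"delta_pos": [0, 0, 0], "rotation": [0, 0, 0]}, {"delta_pos": [0, 0, 0], "rotation": [0, 0, 0]}, {"delta_pos": [0, 0, 0], "rotation": [0, 0, 0]}, {"delta_pos": [0, 0, 0], "rotation": [0, 0, 0]}, {"delta_pos": [0, 0, 0], "rotation": [0, 0, 0]}]' --fingers 210

```text
clock: 29.45
ee_pos: [670.2, -113.2, 2.4]
eef_rot: [0.0, 0.996, 0.088, 0.0]
wrist_force: [0.3, 0.0, 1.1]
finger_gap: 0.177
```

Emit:
carry_out --steps '[{"delta_pos": [0, 0, 0], "rotation": [0, 0, 0]}, {"delta_pos": [0, 0, 0], "rotation": [0, 0, 0]}, {"delta_pos": [0, 0, 0], "rotation": [0, 0, 0]}, {"delta_pos": [0, 0, 0], "rotation": [0, 0, 0]}, {"delta_pos": [0, 0, 0], "rotation": [0, 0, 0]}]' --fingers 255 --force 30

```text
clock: 29.95
ee_pos: [670.2, -113.2, 2.4]
eef_rot: [0.0, 0.996, 0.088, 0.0]
wrist_force: [-0.1, -0.2, 1.4]
finger_gap: 0.103
```

Emit:
carry_out --steps '[{"delta_pos": [0, 0, 5], "rotation": [0, 0, 0]}, {"delta_pos": [0, 0, 20], "rotation": [0, 0, 0]}, {"delta_pos": [0, 0, 55], "rotation": [0, 0, 0]}, {"delta_pos": [0, 0, 100], "rotation": [0, 0, 0]}, {"delta_pos": [0, 0, 145], "rotation": [0, 0, 0]}]'

```text
clock: 30.45
ee_pos: [669.9, -113.1, 150.1]
eef_rot: [0.0, 0.996, 0.087, 0.0]
wrist_force: [0.4, -0.3, 0.5]
finger_gap: 0.099
```

```bash
python3 - <<'E'
from h import *
s=state();p,d=capture("wrist");cv2.imwrite("pics/w13.png",p[:,:,::-1])
print(s["clock"],s["ee_pos"],s["finger_gap"])
E
```

```text
30.45 [ 669.87590358 -113.13323974  150.08699741] 0.09885696261046166
```

View pics/w13.png

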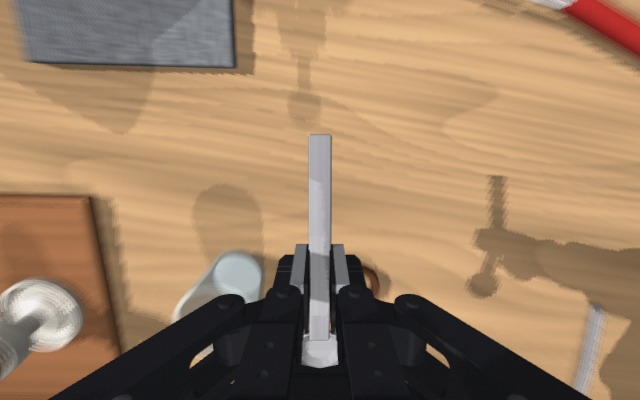

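The spoon is held level and straight, with handle end (320,135) and bowl (320,350) where a level spoon should project. Carrying it to the long dish.

Emit:
carry_out --steps '[{"delta_pos": [-12, 30, 5], "rotation": [0, 0, 0]}, {"delta_pos": [-30, 70, 10], "rotation": [0, 0, 0]}, {"delta_pos": [-48, 110, 15], "rotation": [0, 0, -1]}, {"delta_pos": [-66, 150, 15], "rotation": [0, 0, -1]}, {"delta_pos": [-84, 190, 15], "rotation": [0, 0, -1]}]'

```text
clock: 31.0
ee_pos: [585.3, 78.2, 163.6]
eef_rot: [0.0, 0.997, 0.079, 0.001]
wrist_force: [0.7, -0.2, -0.3]
finger_gap: 0.106
```

Emit:
carry_out --steps '[{"delta_pos": [-20, 42, 0], "rotation": [0, 0, 0]}, {"delta_pos": [-40, 84, 0], "rotation": [0, 0, 0]}, {"delta_pos": [-60, 126, 0], "rotation": [0, 0, 0]}, {"delta_pos": [-80, 168, 0], "rotation": [0, 0, 0]}, {"delta_pos": [-100, 210, 0], "rotation": [0, 0, 0]}]'

```text
clock: 31.5
ee_pos: [485.2, 288.4, 163.5]
eef_rot: [-0.0, 0.997, 0.079, 0.001]
wrist_force: [0.8, 0.6, -0.0]
finger_gap: 0.104
```

Emit:
carry_out --steps '[{"delta_pos": [-18, 35, 0], "rotation": [0, 0, 0]}, {"delta_pos": [-18, 42, -10], "rotation": [0, 0, 0]}, {"delta_pos": [-18, 42, -40], "rotation": [0, 0, 0]}, {"delta_pos": [-18, 42, -70], "rotation": [0, 0, 0]}, {"delta_pos": [-18, 42, -70], "rotation": [0, 0, 0]}]'

```text
clock: 32.0
ee_pos: [466.8, 327.6, 89.5]
eef_rot: [0.001, 0.997, 0.079, -0.003]
wrist_force: [0.4, 0.1, -0.2]
finger_gap: 0.105
```

```bash
python3 - <<'E'
from h import *
s=state();p,d=capture("wrist");cv2.imwrite("pics/w14.png",p[:,:,::-1])
print(s["clock"],s["ee_pos"],s["finger_gap"],quatR(s["eef_rot"])[:,1])
p2,d2=capture("scene");cv2.imwrite("pics/s14.png",cv2.resize(p2[80:230,240:450,::-1],None,fx=3.5,fy=3.5,interpolation=cv2.INTER_CUBIC))
E
```

```text
32.0 [466.7984802  327.57282342  89.48959159] 0.10535085827600116 [ 0.15676355 -0.98763461  0.00175001]
```

View pics/w14.png

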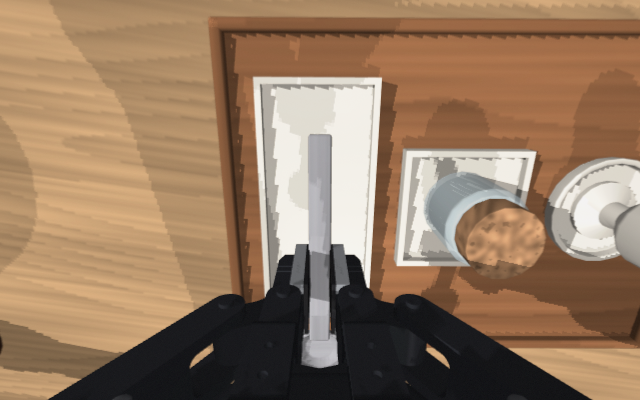

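View pics/s14.png

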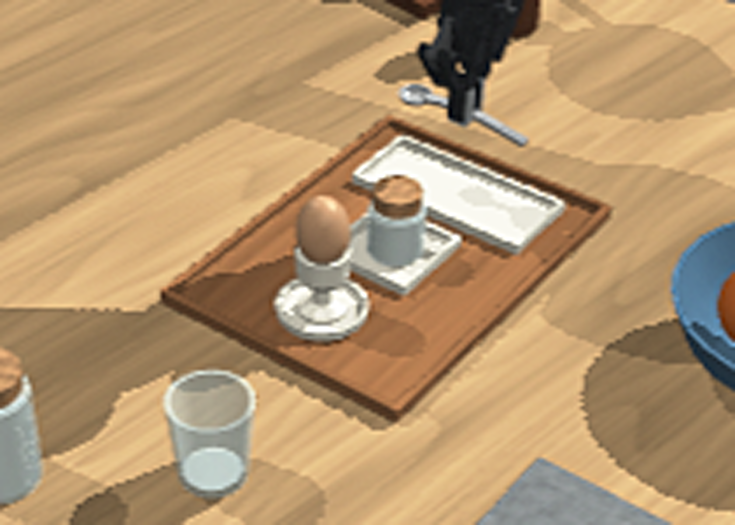

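Emit:
carry_out --steps '[{"delta_pos": [0, 0, -25], "rotation": [0, 0, 0]}, {"delta_pos": [0, 0, -50], "rotation": [0, 0, 0]}, {"delta_pos": [0, 0, -65], "rotation": [0, 0, 0]}, {"delta_pos": [0, 0, -72], "rotation": [0, 0, 0]}, {"delta_pos": [0, 0, -74], "rotation": [0, 0, 0]}]'

```text
clock: 32.6
ee_pos: [468.9, 328.8, 19.2]
eef_rot: [-0.0, 0.997, 0.079, 0.001]
wrist_force: [-0.5, -0.0, -0.5]
finger_gap: 0.105
```

Emit:
carry_out --steps '[{"delta_pos": [0, 0, 0], "rotation": [0, 0, 0]}, {"delta_pos": [0, 0, 0], "rotation": [0, 0, 0]}, {"delta_pos": [0, 0, -1], "rotation": [0, 0, 0]}, {"delta_pos": [0, 0, -2], "rotation": [0, 0, 0]}, {"delta_pos": [0, 0, -2], "rotation": [0, 0, 0]}]'

```text
clock: 33.1
ee_pos: [468.1, 328.8, 16.4]
eef_rot: [-0.0, 0.997, 0.079, 0.0]
wrist_force: [-0.1, 0.1, -0.2]
finger_gap: 0.102
```

Emit:
carry_out --steps '[{"delta_pos": [0, 0, -0.5], "rotation": [0, 0, 0]}, {"delta_pos": [0, 0, -1], "rotation": [0, 0, 0]}, {"delta_pos": [0, 0, -1.5], "rotation": [0, 0, 0]}, {"delta_pos": [0, 0, -2], "rotation": [0, 0, 0]}, {"delta_pos": [0, 0, -2], "rotation": [0, 0, 0]}]'

```text
clock: 33.6
ee_pos: [468.1, 328.8, 14.4]
eef_rot: [-0.0, 0.997, 0.079, 0.0]
wrist_force: [-0.1, -0.6, 1.0]
finger_gap: 0.104
```

Emit:
carry_out --steps '[{"delta_pos": [0, 0, 0], "rotation": [0, 0, 0]}, {"delta_pos": [0, 0, 0], "rotation": [0, 0, 0]}, {"delta_pos": [0, 0, 0], "rotation": [0, 0, 0]}, {"delta_pos": [0, 0, 0], "rotation": [0, 0, 0]}, {"delta_pos": [0, 0, 0], "rotation": [0, 0, 0]}]' --fingers 190

```text
clock: 34.1
ee_pos: [468.1, 328.8, 14.3]
eef_rot: [0.0, 0.997, 0.079, -0.0]
wrist_force: [0.1, -0.8, -0.2]
finger_gap: 0.256
```

Emit:
carry_out --steps '[{"delta_pos": [0, 0, 5], "rotation": [0, 0, 0]}, {"delta_pos": [0, 0, 20], "rotation": [0, 0, 0]}, {"delta_pos": [0, 0, 50], "rotation": [0, 0, 0]}, {"delta_pos": [0, 0, 90], "rotation": [0, 0, 0]}, {"delta_pos": [0, 0, 130], "rotation": [0, 0, 0]}]'

```text
clock: 34.6
ee_pos: [467.8, 328.6, 146.0]
eef_rot: [0.0, 0.997, 0.079, -0.0]
wrist_force: [1.0, 0.4, -0.4]
finger_gap: 0.25
```

Emit:
carry_out --steps '[{"delta_pos": [-25, 0, 25], "rotation": [0, 0, 0]}, {"delta_pos": [-50, 0, 50], "rotation": [0, 0, 0]}, {"delta_pos": [-70, 0, 80], "rotation": [0, 0, 0]}, {"delta_pos": [-70, 0, 100], "rotation": [0, 0, 0]}, {"delta_pos": [-70, 0, 100], "rotation": [0, 0, 0]}]'

```text
clock: 35.1
ee_pos: [398.4, 329.3, 247.6]
eef_rot: [-0.001, 0.997, 0.079, 0.003]
wrist_force: [-0.3, 0.3, -1.2]
finger_gap: 0.254
```

```bash
python3 - <<'E'
from h import *
s=state();p,d=capture("wrist");cv2.imwrite("pics/w15.png",p[:,:,::-1])
c=cloud("wrist",d,s)
print(s["clock"],s["ee_pos"],s["wrist_force"])
# spoon in long dish: points above floor
m=(c[...,2]>14)&(c[...,2]<32)&(abs(c[...,0]-467)<75)&(abs(c[...,1]-329)<28)
q=c[m]
hsv=cv2.cvtColor(p,cv2.COLOR_RGB2HSV)
print("spoon",len(q),q.min(0).round(1),q.max(0).round(1),cv2.minAreaRect(q[:,:2].astype(np.float32)))
h=q[(q[:,0]>445)&(q[:,0]<500)];print("handle z",np.median(h[:,2]),cv2.fitLine(h[:,:2].astype(np.float32),cv2.DIST_L2,0,.01,.01).ravel())
h=c[(abs(c[...,0]-482)<40)&(abs(c[...,1]-230)<40)&(c[...,2]>68)&(c[...,2]<80)];print("salt",np.percentile(h[:,2],98),cv2.minEnclosingCircle(h[:,:2].astype(np.float32)))
h=c[(abs(c[...,0]-498)<40)&(abs(c[...,1]-131)<40)&(c[...,2]>85)&(c[...,2]<135)]
if len(h):print("egg",np.percentile(h[:,2],99.5),cv2.minEnclosingCircle(h[:,:2].astype(np.float32)))
p2,d2=capture("scene");cv2.imwrite("pics/s15.png",p2[:,:,::-1])
c=cloud("scene",d2);c0=cloud("scene",np.load("scene0.npz")["d"])
for n,(x0,x1,y0,y1,zl) in {"tall":(420,505,-210,-125,8),"esp":(385,480,-315,-235,8),"long":(400,620,-440,-340,6)}.items():
    for cc in(c0,c):
        k=(cc[...,0]>x0)&(cc[...,0]<x1)&(cc[...,1]>y0)&(cc[...,1]<y1)&(cc[...,2]>zl)&(cc[...,2]<130);print(n,k.sum(),cc[k].mean(0).round(1))
E
```

```text
35.1 [398.42820613 329.28706777 247.57846764] [-0.2717386   0.26705559 -1.18547231]
spoon 1467 [392.1 301.   14. ] [541.9 357.   27.2] ((467.00616455078125, 329.1427001953125), (54.0457878112793, 150.7476806640625), 88.90409088134766)
handle z 24.07697273331644 [9.8876250e-01 1.4949508e-01 4.7281534e+02 3.2851840e+02]
salt 75.49699382209613 ((484.5155944824219, 230.89649963378906), 20.870920181274414)
egg 119.63576378954173 ((496.88055419921875, 132.6128387451172), 21.716583251953125)
tall 970 [ 474.3 -174.7   70.7]
tall 961 [ 474.3 -174.7   70.8]
esp 624 [ 441.4 -278.5   34.2]
esp 624 [ 441.4 -278.6   34.1]
long 267 [ 510.6 -426.5   10.6]
long 265 [ 511.6 -426.5   10.6]
```

View pics/w15.png

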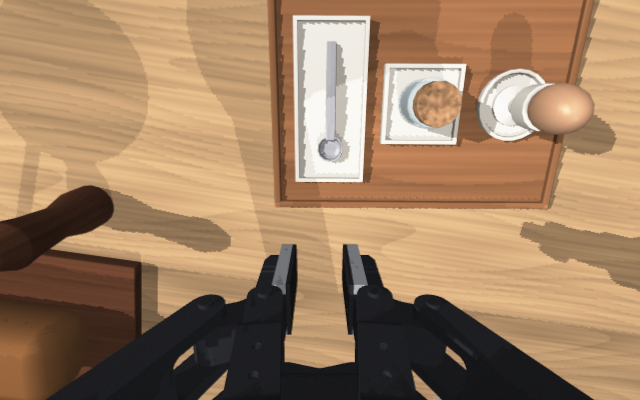

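View pics/s15.png

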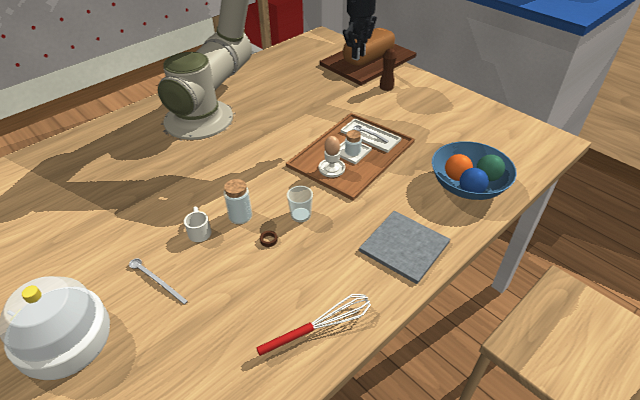

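The spoon lies flat along the long dish (handle top at z 24, about 25 expected). The salt jar stands in the square dish, the egg stands in the cup in the round dish, and the look-alikes have not moved. I'm handing in.

```bash
python3 -c "
from station import *
print(close_job(), state()['clock'])"
```

```text
the job is handed in; nothing more can be done
the job is handed in; nothing more can be done
```

The tray is laid and the job is handed in, with the last clock reading about 35 s of the 102 s allowed; no verdict was reported. I stood the egg cup in the round dish and let go of it before setting the egg in. The salt jar then went into the square dish and the egg spoon into the long dish.

Last checks from the camera images:
- **Egg cup:** after release it stood about 0.5 mm from the round dish's centre. I did not re-measure it after the egg went in, but the later pictures show it standing in the dish.
- **Egg:** upright and seated, its top at 119.6 mm (119 expected) and within about 2 mm of the cup's axis.
- **Salt jar:** upright on the dish floor, about 2.5 mm off centre.
- **Egg spoon:** flat in the dish, with its handle within about 0.5° of the dish's long direction. My outline measurement of the whole spoon was spoiled by the dish rim, so I relied on the handle line, its height (24 mm, about 25 expected) and the picture.
- **Look-alikes:** measured before and after, the tall jar and espresso cup have not moved. The long spoon reads within 1 mm, which is measurement noise.

Two grasps needed correcting along the way. I gripped the egg three times before lifting it, because the first grip was slightly high and off to one side. When setting it down I felt contact about 3 mm early, probably fingertips on the cup rim, and after release it settled to the expected height.

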